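# Ratchet down the nut of a hold-down clamp

## Robot

A 6-joint arm with a two-finger parallel gripper is mounted at the origin on a cart in front of the work surface, level with it; the furniture and walls round the work are solid. World frame = base frame: x ahead of the robot, y to its left, z up, the work surface at z = 0. Lengths are in m, angles in rad, forces in N, time in s.
With the tool pointing down it reaches from about 0.375 to 0.9 m from the base axis. Payload 3.1 kg.
Tool frame: the origin (TCP) lies at the very end of the fingers, on their centre line; the grasp point (between the pads) lies 19 mm behind it (robot.hold_point_z is the z of the grasp point in the tool frame, in m); z points along the fingers, y is the direction in which the jaws open and shut (so a half turn about z gives the same grasp; the last joint's range is limited). The gripper opens to 87 mm and grips with 3 to 60 N. Pads are 19 mm wide; open, the fingers measure 117 mm over their backs; the gripper's body (75 mm by 190 mm) begins 51 mm behind the grasp point.
Start: joints at [-0.178, 0.527, 1.433, -0, 1.181, -0.178], TCP at [0.625, 0, 0.223] pointing down, gripper open.
Joint ranges: [-3.08, 3.08], [-0.75, 2.2], [0.22, 2.44], [-1.43, 4.57], [0, 2.65], [-2.85, 2.85]. Speed limits (rad/s): [2.79, 2.79, 3.14, 3.14, 3.14, 3.14].

## Interface

Orientations are given as a unit quaternion [x, y, z, w].
In Python, from rig import robot, viewer, spotter gives the robot as it stands.
- The arm moves only by the shell command python3 -m crank 'ROWS' [FORCE]. ROWS is text: rows parted by semicolons, each of 7 numbers parted by spaces: the turn, a rotation vector about the tool's x, y, z in units of 5 degrees (1.0 is 5 degrees), then the shift along the tool's x, y, z in units of 40 mm (1.0 is 40 mm), then the gripper's target within -1 to 1 (shut at 1, half-way at 0, fully open at -1). A call has 1 to 5 rows; each row shifts and turns the pose as measured when the row begins, along the tool's axes as they then stand; what a row does not reach is not made up. A row lasts 1/8 s, in which the tool goes at most 62.5 mm and 10.7 degrees, less where a joint would pass 70% of its speed; a pose out of reach is approached as far as the arm can. A call is refused whole if a number of a shift passes 1 or a number of a turn 1, either way. A call with a gripper value outside its range is refused whole. The fingers move at their own pace and stop on an object; FORCE is the grip in N (left out, the last holds). Time passes only in rows, so rows that do not move let the fingers close. It gives the time, the measured TCP pose, the force and the opening at its end, in the units of the state.
- robot.get_obs(): the state, without advancing time (a new reading comes with each control period).
- viewer.camera(name): name is "scene" or "side" or "wrist"; returns a dict with "img" (480x640x3 uint8, red, green, blue), "camera_matrix" (3x3 intrinsics, pixels), "distortion" ([k1, k2, p1, p2, k3] as OpenCV has them; the pictures are not rectified), "xyz" and "attitude" of the camera in the world. Camera axes: x right, y down, z forward; pixel columns grow to the right and rows downward; lengths in m; the calibration is good to about 2 mm. A picture is of the moment at which its call begins. There is no depth.
- robot.hand_in(): hands the job in, once; it reports no verdict.
Trained networks look in a picture, given as the dict that the camera call returned (one of the last four; its "shot" number tells which), for a name from the list of things; names that differ only in an ending like _2 or _b are one class to them, and where a whole thing is asked for, a point or a joint stands for the part that bears it (a point fixed in the world has none). Each returns a list of dicts, best first, with "score" (0 to 1); they miss things now and then, are a little off and sometimes report something else, mostly with a low value. They report only what shows in the picture. A call takes as long as a camera call. They do not tell look-alikes from the thing itself.
- spotter.boxes_of(name, picture): "at" ([x, y, z] in m, in the coordinates of the camera as it stood for that picture, good to about 4 mm: the middle of the surface that is visible of it).
The state is a dict: "time": time; "q": joint angles; "joint_velocities": joint speeds; "joint_torque": joint torques, N m; "position": TCP position; "tool_rot": TCP orientation; "ft_force": force on the tool from outside, world axes, zero at the start; "moment": the same for the moment, N m; "grip_width": finger opening in m.
Only numpy, scipy, OpenCV 4.12 (cv2) and the standard library are available. Lean on these libraries where they do the work, as an engineer would, in place of code of your own. Each camera call takes 0.05 s, during which the arm holds its last target.

## Task

Clamp the oak offcut in the hold-down fixture: take the ratchet wrench from the bench, fit its ring fully down over the big square lock nut, and swing it back and forth until the nut is snug, at about 0.8 newton-metre (it runs at 0.45 before it bites; past 1 the wood is crushed). The wrench tightens clockwise seen from above and slips freely on the way back; do not push the fingers against the nut or fixture, and do not shove the offcut or the other things about. Then lift the wrench off and lay it flat on the bench.

Things in the scene. Friction and masses are not known exactly. Their poses are not given: they have to be found in the camera images.
- ratchet_wrench: Steel ratchet ring wrench, 0.31 kg, flat on the bench right of the fixture. Origin: centre of the ring, on the underside; z up; handle along its own -x. Ring 60 mm across, 24 mm high. Handle bar 22 mm wide, from 12 to 28 mm above the underside, x = -28 to -204 mm, then a butt down to the underside. Swung clockwise from above it drives the socket; swung back it slips, 24 clicks a turn, under 0.05 N m.
- socket_mouth (a point): Centre of the lower mouth of the wrench's square socket: the wrench's origin, but turning with the socket. Through hole, 28 mm across flats (1 mm free on each side of the nut); its flats face along its own x axis and every 90 degrees from it.
- socket (a joint): Angle of the socket in the wrench's head (rad), grows as the socket turns clockwise (from above) relative to the handle, that is on each return stroke; socket yaw = wrench yaw - this value. Not limited.
- nut_top (a point): Centre of the upper face of the flanged square nut on the fixture's upright stud, z up. Square 26 mm across flats, 18 mm high (from here 18 mm down to a round 44 mm flange, on which a wrench that is fully down rests), flats facing along this frame's own x axis and every 90 degrees from it. The stud's blunt 19 mm end stands 4 mm above this point. The nut turns about this z axis, sinks 6 mm a turn.
- fixture: Fixed steel base plate 150 x 170 x 12 mm on the bench; origin under its middle, on the stud's axis, y along the strap. Heel block at y = -46 mm, low work stop at y = +81 mm. The highest things on it are the nut and stud, about 83 mm above the bench.
- strap: Steel clamp strap 42 x 128 x 14 mm lying over heel block and offcut, 36 to 50 mm above the bench, the stud through its middle; it only moves straight up and down. Above it a spring washer, then the nut. The nut turns free of the washer (lock nut, steady 0.45 N m) for 0.07 to 0.4 turn, different each time, then the torque climbs 0.4 N m per radian and the clamping force about 25 N per radian. It stays where it is left.
- oak_offcut: Hardwood block 50 x 120 x 24 mm, loose, under the strap's +y end, standing on the base plate against the work stop. Origin: centre of its underside; long side along its own y.
- wax_tin: Flat round tin 71 mm across, 28 mm high, a bystander; origin under its middle.
- pliers: Combination pliers lying flat, 59 x 171 x 12 mm, a bystander; origin under their middle.
- screwdriver_b: Screwdriver 28 x 170 x 25 mm, a bystander; origin under its middle.
- nail_set: Steel punch 10 x 100 x 10 mm, a bystander; origin under its middle.
- pencil_1: Pencil 14 x 96 x 8 mm, a bystander; origin under its middle.
Not all that is in view belongs to the job. Leave any yellow look-alike of the oak_offcut alone.

How it is judged:
By the outcome, as a careful person would: the job done as asked, in the order asked, and still so for the second after the job is handed in, with the robot touching nothing.
It also fails if it takes over 72 s, if anything falls off the work surface, if the arm or the gripper's body presses on something with over 40 N, if the wrist force passes 120 N, or if a joint passes its speed limit or range.

## Working session

There is one attempt and no reset: what is moved stays moved. The work goes in short steps, Python scripts to look and compute and a shell command to move; the robot and the scene stay as the last step left them, time stands still between calls to the robot, and variables do not carry over. Pictures are saved under pics/ and viewed, and the job is handed in when it is done.

```bash
ls; mkdir -p pics; python3 - <<'E'
from rig import robot, viewer, spotter
import cv2
print(robot.get_obs())
for n in ["scene","side","wrist"]:
    p=viewer.camera(n); cv2.imwrite(f"pics/a_{n}.png",p["img"][:,:,::-1]); print(n,p["xyz"],p["attitude"],p["camera_matrix"].tolist() if hasattr(p["camera_matrix"],'tolist') else p["camera_matrix"],p["distortion"],p["shot"])
    for k in ["ratchet_wrench","socket_mouth","nut_top","fixture","strap","oak_offcut","wax_tin","pliers"]:
        print(k,[(r["score"],r["at"]) for r in spotter.boxes_of(k,p)][:3])
print(robot.get_obs()["time"])
E
```

```text
pics
{'time': 0.0, 'q': array([-1.78532887e-01,  5.28469866e-01,  1.43389697e+00,  1.46671177e-06,
        1.18140718e+00, -1.78516682e-01]), 'joint_velocities': array([ 1.14458139e-03,  9.70221090e-04,  8.35742888e-04, -9.86818950e-05,
       -8.30487304e-04,  1.88292478e-03]), 'joint_torque': array([-5.45745443e-04, -4.40045428e+01, -1.76593530e+01,  6.32597599e-02,
        5.83207863e-02, -1.53719384e-04]), 'position': array([6.24265730e-01, 1.41833081e-04, 2.21571069e-01]), 'tool_rot': array([ 7.07112287e-01,  7.07100434e-01, -6.21459296e-04, -8.96308833e-04]), 'ft_force': array([ 0.03706795, -0.41480749, -0.12045069]), 'moment': array([-0.01049642, -0.00040434,  0.01743246]), 'grip_width': 0.08716889359259629}
scene [0.04032099 0.91638543 0.69298641] [-0.219328    0.83768023 -0.48316952  0.12936105] [[515.7570240144604, 0.0, 317.9191255945573], [0.0, 515.7570240144604, 231.82643765353063], [0.0, 0.0, 1.0]] [-0.05056147  0.          0.          0.          0.        ] 1
ratchet_wrench [(0.64, [0.1631, -0.0744, 1.4737])]
socket_mouth []
nut_top []
fixture [(0.92, [-0.0146, 0.0803,
[... 902 characters left out ...]
1811 0.08005528 0.38538233] [9.89221587e-01 3.10182400e-04 6.49993182e-04 1.46424499e-01] [[364.38395693157145, 0.0, 322.23534433409714], [0.0, 364.38395693157145, 235.88793218888273], [0.0, 0.0, 1.0]] [-0.04551141  0.          0.          0.          0.        ] 3
ratchet_wrench []
socket_mouth [(0.42, [0.1671, 0.0404, 0.4])]
nut_top [(0.88, [-0.0507, -0.0465, 0.3074]), (0.44, [0.0217, 0.0924, 0.4273])]
fixture [(0.6, [-0.0429, -0.0568, 0.3696])]
strap [(0.57, [-0.0483, -0.0683, 0.3272])]
oak_offcut [(0.8, [-0.0979, 0.1452, 0.4223]), (0.57, [-0.05, -0.1092, 0.3318])]
wax_tin [(0.9, [-0.2317, -0.2038, 0.3088])]
pliers [(0.84, [0.1668, 0.0372, 0.4044]), (0.19, [-0.0494, -0.0699, 0.327])]
1.35
```

View images.

View pics/a_scene.png

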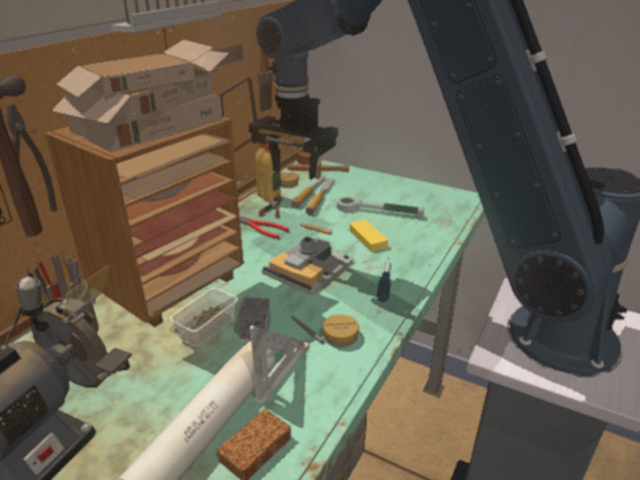

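View pics/a_side.png

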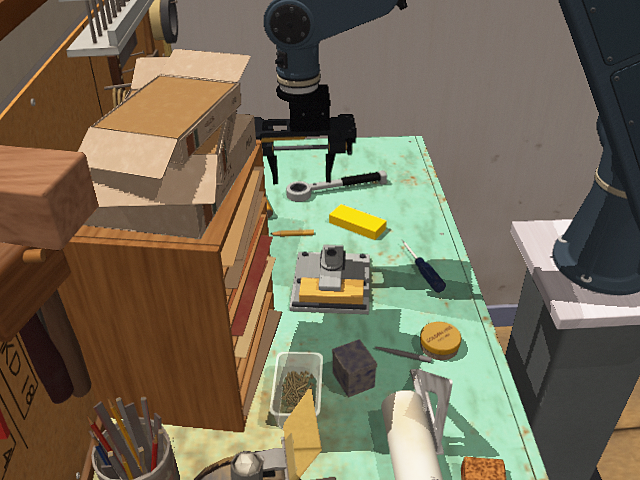

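View pics/a_wrist.png

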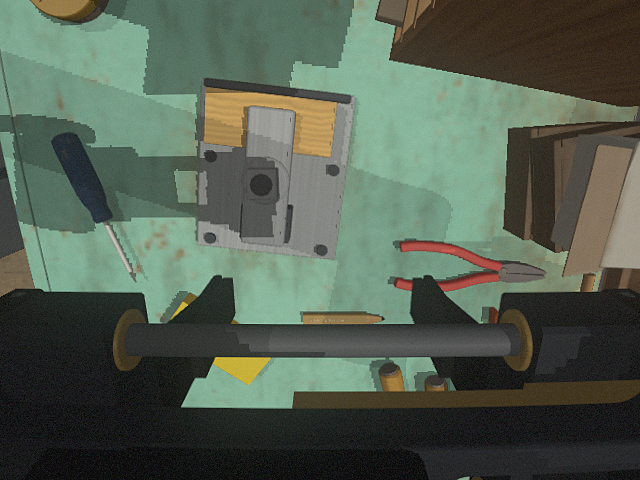

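```bash
cat > h.py <<'E'
import numpy as np, cv2
from scipy.spatial.transform import Rotation as R
from rig import robot, viewer, spotter
def shot(cam,name=None):
    p=viewer.camera(cam)
    if name: cv2.imwrite(f"pics/{name}.png",p["img"][:,:,::-1])
    return p
def w(p,at): return np.array(p["xyz"])+R.from_quat(p["attitude"]).apply(at)
def px(p,uv,z):
    uv=np.array(uv,float).reshape(-1,1,2)
    n=cv2.undistortPoints(uv,np.array(p["camera_matrix"]),np.array(p["distortion"])).reshape(-1,2)
    d=R.from_quat(p["attitude"]).apply(np.c_[n,np.ones(len(n))]); c=np.array(p["xyz"])
    return c+d*((z-c[2])/d[:,2])[:,None]
def proj(p,X):
    r=R.from_quat(p["attitude"]).inv(); X=np.array(X,float).reshape(-1,3)
    rv=r.as_rotvec(); t=-r.apply(np.array(p["xyz"]))
    return cv2.projectPoints(X,rv,t,np.array(p["camera_matrix"]),np.array(p["distortion"]))[0].reshape(-1,2)
def crop(p,name,u0,v0,u1,v1,s):
    im=cv2.resize(p["img"][v0:v1,u0:u1,::-1],None,fx=s,fy=s,interpolation=cv2.INTER_CUBIC); cv2.imwrite(f"pics/{name}.png",im)
def st():
    o=robot.get_obs(); Rm=R.from_quat(o["tool_rot"]).as_matrix()
    print("t %.2f"%o["time"],"pos",o["position"].round(4),"x",Rm[:,0].round(3),"y",Rm[:,1].round(3),"z",Rm[:,2].round(3),"F",o["ft_force"].round(2),"M",o["moment"].round(3),"w %.4f"%o["grip_width"],"q",o["q"].round(2))
    return o
E
python3 - <<'E'
from h import *
p=shot("side"); 
crop(p,"b_side",260,120,460,320,3)
for k in ["ratchet_wrench","socket_mouth","nut_top"]:
    print(k,[(r["score"],w(p,r["at"]).round(4)) for r in spotter.boxes_of(k,p)][:3])
q=shot("wrist");crop(q,"b_wrist",180,60,380,280,3)
for k in ["nut_top"]:
    print(k,[(r["score"],w(q,r["at"]).round(4)) for r in spotter.boxes_of(k,q)][:3])
st()
# fixture corners in wrist (plate top z=.012)
print(px(q,[[205,84],[353,100],[336,260],[196,244]],.012).round(4))
print("stud",px(q,[[261,184]],.083).round(4))
# wrench side
print(px(p,[[299,190],[386,178],[345,184]],.024).round(4))
E
```

```text
ratchet_wrench [(0.76, array([ 0.5661, -0.3034,  0.0222]))]
socket_mouth [(0.59, array([ 0.6292, -0.3065,  0.0154]))]
nut_top [(0.74, array([0.5685, 0.0467, 0.0623])), (0.68, array([ 0.569 , -0.3039,  0.021 ]))]
nut_top [(0.73, array([0.576 , 0.0365, 0.0777]))]
t 1.65 pos [0.625  0.     0.2226] x [0. 1. 0.] y [ 1. -0. -0.] z [-0.  0. -1.] F [ 0.18 -0.11  0.24] M [0.023 0.022 0.006] w 0.0870 q [-0.18  0.53  1.43  0.    1.18 -0.18]
[[ 0.512   0.1196  0.012 ]
 [ 0.6545  0.1045  0.012 ]
 [ 0.6399 -0.0605  0.012 ]
 [ 0.4881 -0.0422  0.012 ]]
stud [[0.5737 0.0337 0.083 ]]
[[ 0.63   -0.2708  0.024 ]
 [ 0.4183 -0.3118  0.024 ]
 [ 0.5196 -0.2905  0.024 ]]
```

View pics/b_side.png

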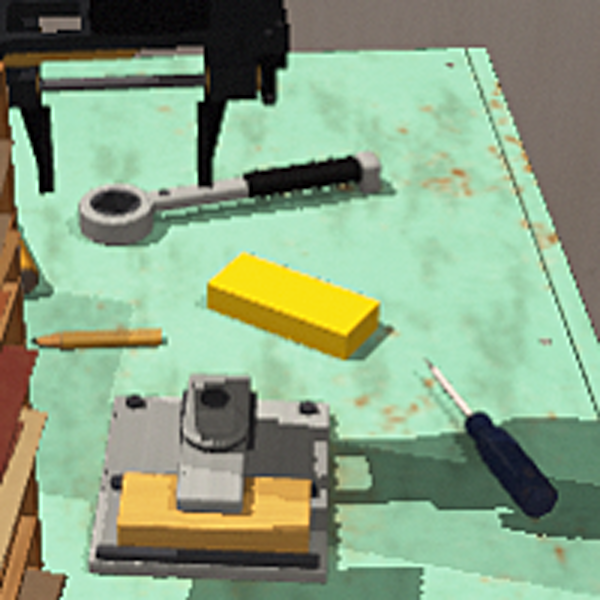

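View pics/b_wrist.png

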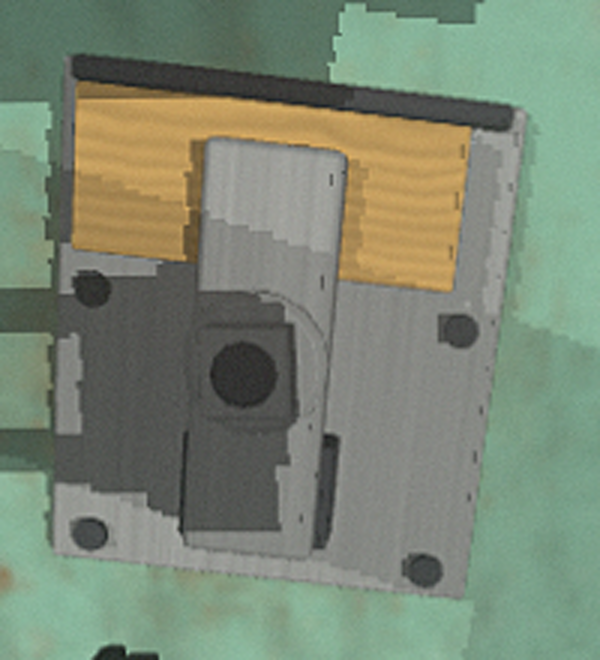

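```bash
python3 -m crank '0 0 1 -0.8 0 0 -1; 0 0 1 -0.9 0.1 0 -1; 0 0 1 -0.9 0.1 0 -1; 0 0 1 -0.9 0.2 0 -1; 0 0 1 -0.9 0.3 0 -1'; python3 -m crank '0 0 1 -0.8 0.3 0 -1; 0 0 1 -0.8 0.3 0 -1; 0 0 1 -0.7 0.2 0 -1; 0 0 1 -0.5 0 0 -1; 0 0 1 -0.3 0 0 -1';python3 -c "
from h import *; st()"
```

```text
time: 2.28
position: [0.6205, -0.1805, 0.2226]
tool_rot: [0.846, 0.534, 0.0, -0.0]
ft_force: [0.6, -0.1, 0.2]
grip_width: 0.0869
time: 2.9
position: [0.5788, -0.3063, 0.2221]
tool_rot: [0.944, 0.33, 0.001, 0.001]
ft_force: [-0.3, 0.3, -0.3]
grip_width: 0.087
t 2.90 pos [ 0.5788 -0.3063  0.2221] x [0.783 0.623 0.001] y [ 0.623 -0.783  0.001] z [ 0.002 -0.    -1.   ] F [-0.35  0.31 -0.25] M [ 0.001  0.045 -0.039] w 0.0870 q [-0.66  0.57  1.35  0.    1.22  0.24]
```

```bash
python3 -m crank '0 0 1 -0.3 -0.2 0.3 -1; 0 0 1 -0.3 -0.1 0.3 -1; 0 0 1 -0.3 0 0.3 -1; 0 0 1 -0.3 0 0.3 -1; 0 0 1 0 0 0.2 -1'; python3 - <<'E'
from h import *
st()
q=shot("wrist","c_wrist")
for k in ["ratchet_wrench","socket_mouth"]:
    print(k,[(r["score"],w(q,r["at"]).round(4)) for r in spotter.boxes_of(k,q)][:3])
E
```

```text
time: 3.52
position: [0.5291, -0.3236, 0.1655]
tool_rot: [0.994, 0.109, 0.002, 0.001]
ft_force: [0.3, -0.4, 0.2]
grip_width: 0.0867
t 3.52 pos [ 0.5291 -0.3236  0.1655] x [0.976 0.217 0.003] y [ 0.217 -0.976  0.003] z [ 0.004 -0.002 -1.   ] F [ 0.32 -0.35  0.2 ] M [ 0.057  0.156 -0.003] w 0.0867 q [-0.73  0.59  1.5   0.    1.05  0.62]
ratchet_wrench [(0.6, array([ 0.5863, -0.3091,  0.0216]))]
socket_mouth [(0.64, array([ 0.6376, -0.2879,  0.0231]))]
```

View pics/c_wrist.png

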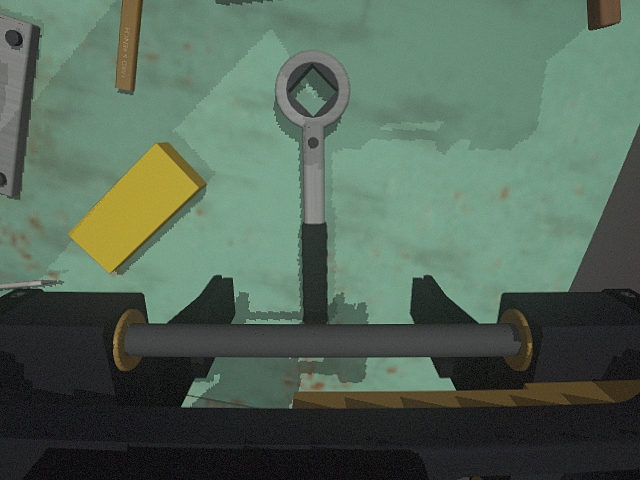

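```bash
python3 - <<'E'
from h import *
o=st()
q=shot("wrist")
crop(q,"d_ring",260,35,365,155,5)
P=px(q,[[312,90]],.024)[0]; H=px(q,[[313.5,200],[314.5,270]],.028); print(P,H)
for h in H: 
  d=P-h; print(np.degrees(np.arctan2(d[1],d[0])))
E
```

```text
t 3.67 pos [ 0.5299 -0.3233  0.1657] x [0.975 0.222 0.004] y [ 0.222 -0.975  0.003] z [ 0.004 -0.002 -1.   ] F [-0.2  -0.58  0.38] M [ 0.024  0.092 -0.031] w 0.0869 q [-0.73  0.59  1.5   0.    1.05  0.62]
[ 0.63282035 -0.29175141  0.024     ] [[ 0.54820066 -0.31180729  0.028     ]
 [ 0.48698871 -0.32625798  0.028     ]]
13.333744270041274
13.312439222636185
```

View pics/d_ring.png

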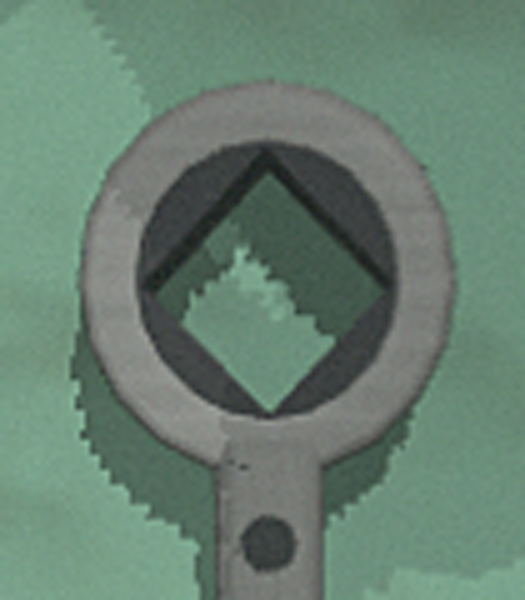

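```bash
python3 -m crank '0 0 -0.1 0.3 -0.17 0.8 -1; 0 0 0 0 0 0.8 -1; 0 0 0 0 0 0.8 -1; 0 0 0 0 0 0.6 -1; 0 0 0 0 0 0.4 -1'; python3 - <<'E'
from h import *
st()
q=shot("wrist","e_wrist")
P=px(q,[[320,200]],.028);
E
```

```text
time: 4.35
position: [0.5477, -0.3178, 0.0322]
tool_rot: [0.993, 0.12, 0.007, 0.007]
ft_force: [-0.4, 0.7, 1.0]
grip_width: 0.087
t 4.35 pos [ 0.5477 -0.3178  0.0322] x [0.971 0.239 0.013] y [ 0.239 -0.971  0.016] z [ 0.016 -0.012 -1.   ] F [-0.4   0.69  1.01] M [ 0.004  0.106 -0.041] w 0.0870 q [-0.7   0.78  1.56  0.    0.78  0.63]
```

View pics/e_wrist.png

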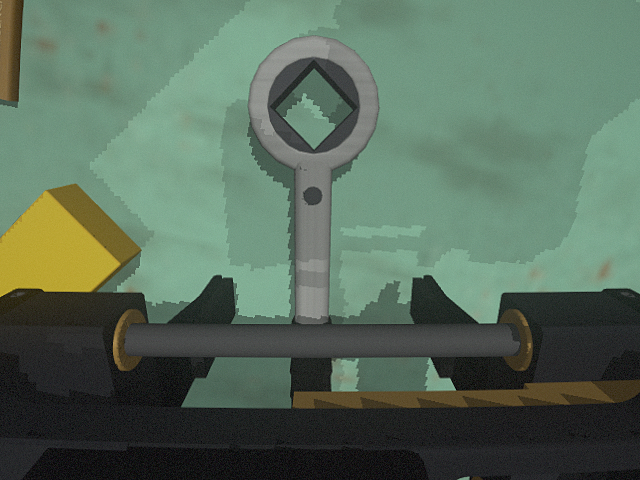

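```bash
python3 -m crank '0.18 -0.14 0 -0.1 -0.13 0.35 -1; 0 0 0 0 0 0.3 -1; 0 0 0 0 0 0 -1'; python3 - <<'E'
from h import *
st()
q=shot("wrist","f_wrist")
E
```

```text
time: 4.78
position: [0.5425, -0.3136, 0.0039]
tool_rot: [0.993, 0.121, -0.0, -0.001]
ft_force: [0.8, -0.4, 0.5]
grip_width: 0.0871
t 4.78 pos [ 0.5425 -0.3136  0.0039] x [ 0.971  0.24  -0.001] y [ 0.24  -0.971 -0.001] z [-0.001  0.001 -1.   ] F [ 0.75 -0.35  0.45] M [ 0.048  0.145 -0.02 ] w 0.0871 q [-0.7   0.83  1.56  0.    0.76  0.63]
```

View pics/f_wrist.png

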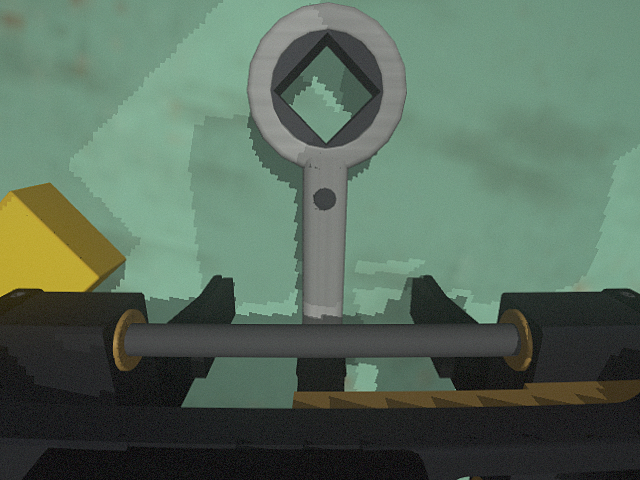

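```bash
python3 -m crank '0 0 0 0 0 0 1; 0 0 0 0 0 0 1; 0 0 0 0 0 0 1; 0 0 0 0 0 0 1; 0 0 0 0 0 0 1' 55; python3 - <<'E'
from h import *
st()
q=shot("wrist","g_wrist")
E
```

```text
time: 5.45
position: [0.5439, -0.3148, 0.0064]
tool_rot: [0.993, 0.121, 0.001, 0.001]
ft_force: [-0.1, 0.1, -0.3]
grip_width: 0.0447
t 5.45 pos [ 0.5439 -0.3148  0.0064] x [0.971 0.24  0.002] y [ 0.24  -0.971  0.003] z [ 0.003 -0.002 -1.   ] F [-0.12  0.11 -0.26] M [ 0.018  0.107 -0.053] w 0.0447 q [-0.7   0.82  1.56  0.    0.76  0.63]
```

View pics/g_wrist.png

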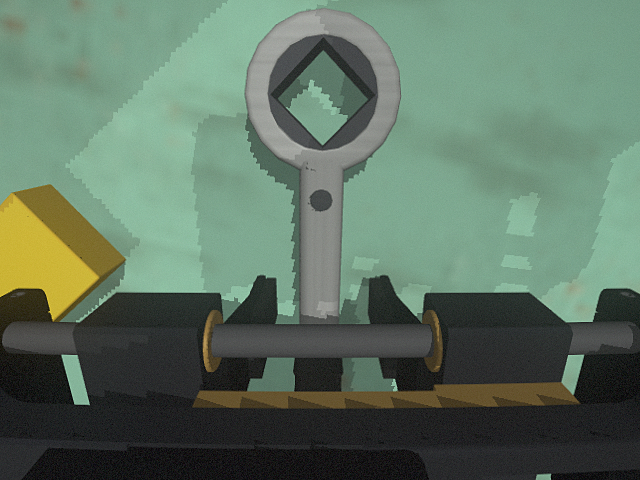

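```bash
python3 -m crank '0 0 0 0 0 0.06 1; 0 0 0 0 0 0 1; 0 0 0 0 0 0 1; 0 0 0 0 0 0 1; 0 0 0 0 0 0 1'; python3 - <<'E'
from h import *
st()
E
```

```text
time: 6.12
position: [0.5436, -0.3144, 0.0037]
tool_rot: [0.993, 0.121, 0.001, 0.001]
ft_force: [0.1, 0.3, 0.1]
grip_width: 0.0212
t 6.12 pos [ 0.5436 -0.3144  0.0037] x [0.971 0.24  0.002] y [ 0.24  -0.971  0.002] z [ 0.002 -0.001 -1.   ] F [0.13 0.34 0.14] M [0.071 0.089 0.037] w 0.0212 q [-0.7   0.83  1.56  0.    0.75  0.63]
```

```bash
python3 -m crank '0 0 0 0 0 -0.3 1; 0 0 0 0 0 -0.7 1; 0 0 0 0 0 -0.8 1; 0 0 0 0 0 -0.8 1; 0 0 0 0 0 -0.6 1'; python3 - <<'E'
from h import *
st()
q=shot("wrist","h_wrist")
E
```

```text
time: 6.75
position: [0.5399, -0.3116, 0.1323]
tool_rot: [0.993, 0.121, -0.003, -0.004]
ft_force: [0.2, -0.6, -4.5]
grip_width: 0.0217
t 6.75 pos [ 0.5399 -0.3116  0.1323] x [ 0.971  0.24  -0.006] y [ 0.24  -0.971 -0.008] z [-0.008  0.006 -1.   ] F [ 0.24 -0.61 -4.55] M [0.032 0.119 0.017] w 0.0217 q [-0.7   0.64  1.51 -0.    1.01  0.63]
```

View pics/h_wrist.png

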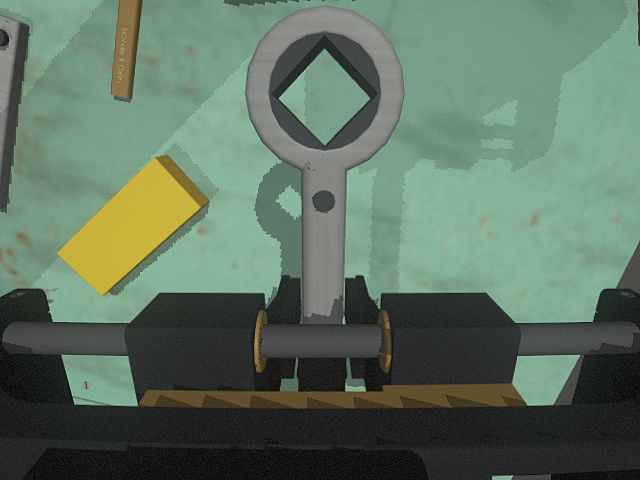

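```bash
python3 -m crank '0 0 -0.5 0.1 -0.5 0 1; 0 0 -1 0.15 -0.8 0 1; 0 0 -1 0.2 -0.77 0 1; 0 0 -1 0.25 -0.75 0 1; 0 0 -1 0.3 -0.72 0 1'; python3 -m crank '0 0 -1 0.3 -0.7 0 1; 0 0 -0.7 0.3 -0.4 0 1; 0 0 0 0 0 0 1; 0 0 0 0 0 0 1';  python3 - <<'E'
from h import *
st()
q=shot("wrist","i_wrist")
E
```

```text
time: 7.42
position: [0.5186, -0.1579, 0.1325]
tool_rot: [0.948, 0.32, -0.004, -0.006]
ft_force: [0.9, -0.6, -3.5]
grip_width: 0.0212
time: 7.92
position: [0.5047, -0.1011, 0.1302]
tool_rot: [0.919, 0.395, -0.006, -0.009]
ft_force: [0.1, -1.3, -3.7]
grip_width: 0.0214
t 7.92 pos [ 0.5047 -0.1011  0.1302] x [ 0.688  0.725 -0.004] y [ 0.725 -0.688 -0.022] z [-0.019  0.012 -1.   ] F [ 0.07 -1.27 -3.68] M [-0.116  0.101 -0.037] w 0.0214 q [-0.42  0.53  1.78  0.01  0.86  0.34]
```

View pics/i_wrist.png

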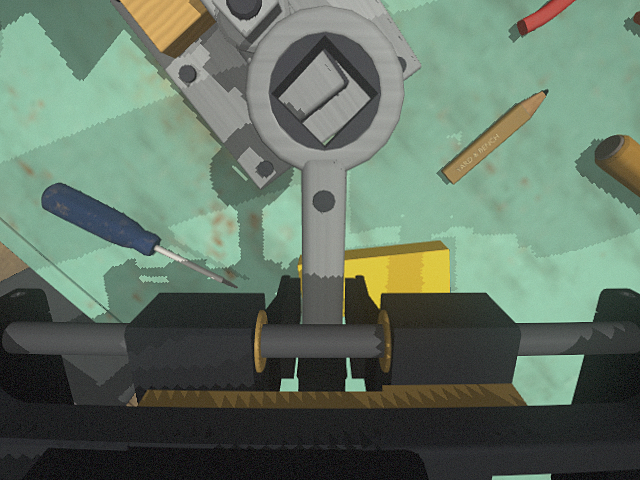

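```bash
python3 -m crank '-0.25 0.05 0 0.5 0.6 0 1; 0 0 0 0.5 0.4 0 1; 0 0 0 0 0 0 1; 0 0 0 0 0 0 1';  python3 - <<'E'
from h import *
st()
q=shot("wrist","j_wrist")
crop(q,"j_crop",120,0,420,200,2.6)
for k in ["nut_top","socket_mouth"]:
    print(k,[(r["score"],w(q,r["at"]).round(4)) for r in spotter.boxes_of(k,q)][:3])
E
```

```text
time: 8.48
position: [0.5627, -0.104, 0.129]
tool_rot: [0.92, 0.392, -0.0, 0.0]
ft_force: [0.2, -0.2, -3.2]
grip_width: 0.0211
t 8.47 pos [ 0.5627 -0.104   0.129 ] x [ 0.693  0.721 -0.   ] y [ 0.721 -0.693  0.   ] z [-0. -0. -1.] F [ 0.25 -0.18 -3.17] M [-0.061  0.165 -0.026] w 0.0211 q [-0.38  0.58  1.65 -0.    0.91  0.39]
nut_top []
socket_mouth [(0.79, array([ 0.6284, -0.035 ,  0.1494]))]
```

View pics/j_crop.png

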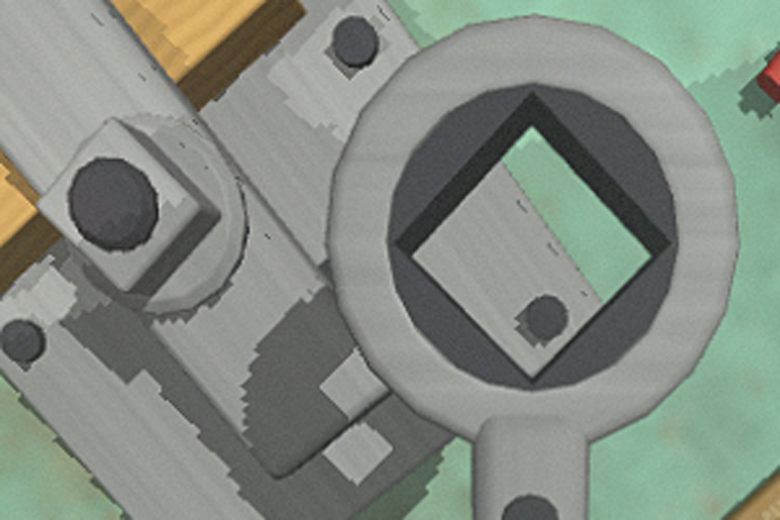

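```bash
python3 - <<'E'
from h import *
o=st()
q=shot("wrist")
def f(c): return np.array(c,float)/2.6-0.5+0.5/2.6+[120,0]
def ana(P,n):
    a=[np.degrees(np.arctan2(*(P[(i+1)%4]-P[i])[[1,0]]))%90 for i in range(4)]
    d1=P[0]-P[2]; d2=P[1]-P[3]
    dg=[(np.degrees(np.arctan2(d[1],d[0]))+45)%90 for d in(d1,d2)]
    print(n,"c",P.mean(0).round(4),"edges",np.round(a,1),"diag",np.round(dg,1),"side",[np.linalg.norm((P[(i+1)%4]-P[i])[:2]).round(4) for i in range(4)])
N=px(q,f([[113,118],[38,203],[126,293],[207,213]]),.079); ana(N,"nut")
S=px(q,f([[532,92],[393,240],[532,382],[671,240]]),.1475); ana(S,"sock")
St=px(q,f([[113,204]]),.083);print(St)
t=o["tool_rot"]; Rm=R.from_quat(t)
print("sock in tool",Rm.inv().apply(S.mean(0)-o["position"]))
ring=px(q,f([[533,240]]),.1493);print("ring in tool",Rm.inv().apply(ring-o["position"]))
print("stud in tool",Rm.inv().apply(St-o["position"]))
print("handle mid", [Rm.inv().apply(px(q,f(c),.153)-o["position"]) for c in ([[533,450]],[[531,510]])])
E
```

```text
t 8.62 pos [ 0.5627 -0.1037  0.1292] x [0.693 0.721 0.   ] y [ 0.721 -0.693  0.001] z [ 0.001 -0.001 -1.   ] F [-0.4  -0.47 -4.52] M [-0.039  0.102 -0.023] w 0.0213 q [-0.38  0.58  1.65 -0.    0.91  0.39]
nut c [0.5733 0.0315 0.079 ] edges [88.4 88.7 86.1  0.1] diag [89.7 87.1] side [np.float64(0.0242), np.float64(0.0251), np.float64(0.0248), np.float64(0.0261)]
sock c [ 0.6264 -0.0377  0.1475] edges [0.4 1.1 1.3 2. ] diag [1.3 1.2] side [np.float64(0.0278), np.float64(0.0282), np.float64(0.0282), np.float64(0.0278)]
[[0.57343733 0.03167656 0.083     ]]
sock in tool [ 0.0917824   0.00021789 -0.01827082]
ring in tool [[ 0.09172793  0.00034445 -0.02007071]]
stud in tool [[ 0.10504804 -0.08612451  0.04615324]]
handle mid [array([[ 0.06254364,  0.0003929 , -0.02377368]]), array([[ 0.05368259,  0.00011966, -0.02377484]])]
```

```bash
python3 -m crank '0 0 0.58 0 0 0 1; 0 0 0 0.08 -0.7 0 1; 0 0 0 0.07 -0.8 0 1; 0 0 0 0.07 -0.7 0 1; 0 0 0 0 0 0 1';  python3 - <<'E'
from h import *
st()
q=shot("wrist","k_wrist")
crop(q,"k_crop",230,0,430,180,4)
E
```

```text
time: 9.3
position: [0.5051, -0.0322, 0.1296]
tool_rot: [0.93, 0.366, -0.0, 0.0]
ft_force: [0.3, -0.8, -3.8]
grip_width: 0.0215
t 9.30 pos [ 0.5051 -0.0322  0.1296] x [ 0.732  0.682 -0.001] y [ 0.682 -0.732 -0.   ] z [-0. -0. -1.] F [ 0.34 -0.79 -3.75] M [-0.143  0.138  0.034] w 0.0215 q [-0.28  0.51  1.82 -0.    0.81  0.54]
```

View pics/k_crop.png

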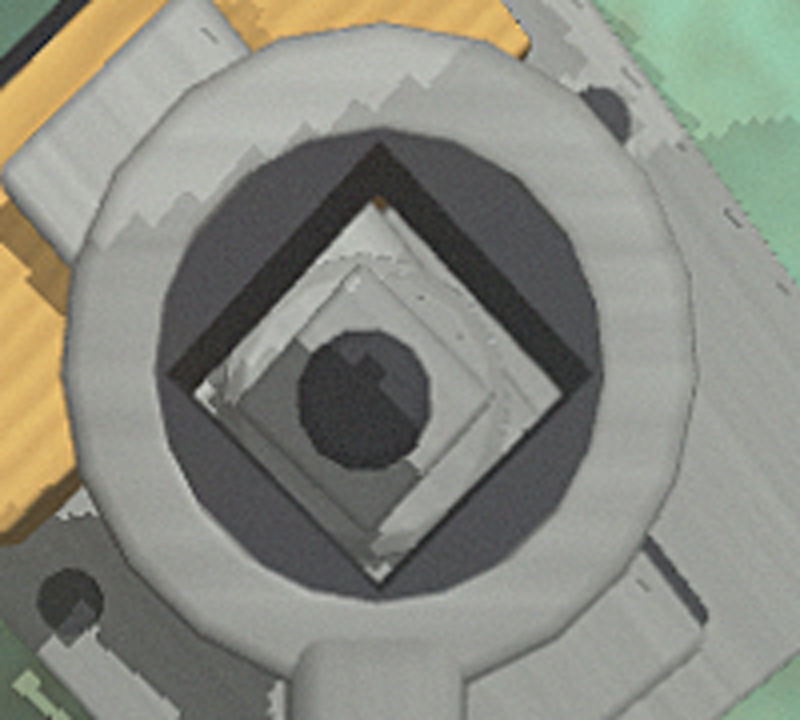

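```bash
cat >> h.py <<'E'
def ana(P,n):
    a=[np.degrees(np.arctan2(*(P[(i+1)%4]-P[i])[[1,0]])) for i in range(4)]
    a=[(x+45)%90-45 for x in a]
    print(n,"c",P.mean(0).round(4),"edges",np.round(a,1),"mean",np.mean(a).round(2),"side",[float(np.linalg.norm((P[(i+1)%4]-P[i])[:2]).round(4)) for i in range(4)])
    return P.mean(0)
def fit(q,o,f,nut,sock,stud,ztop=.079,off=.0037):
    T=R.from_quat(o["tool_rot"]); p=o["position"]; zu=p[2]-off
    N=ana(px(q,f(nut),ztop),"nut"); S=ana(px(q,f(sock),zu+.0222),"sock")
    D=px(q,f([stud]),ztop+.004)[0]
    print("stud",D.round(4),"nut-sock tool",(T.inv().apply(N-S)*1000).round(1),"stud-sock",(T.inv().apply(D-S)*1000).round(1),"sock in tool",T.inv().apply(S-p).round(4))
E
python3 - <<'E'
from h import *
o=st(); q=shot("wrist")
def f(c): return np.array(c,float)/4-0.5+0.125+[230,0]
fit(q,o,f,[[362,265],[235,398],[372,528],[493,395]],[[380,145],[167,378],[380,588],[593,375]],[364,400])
E
```

```text
t 9.35 pos [ 0.5069 -0.0333  0.1299] x [0.732 0.681 0.001] y [ 0.681 -0.732  0.003] z [ 0.002 -0.002 -1.   ] F [-0.13  0.89 -3.53] M [-0.097  0.127 -0.012] w 0.0215 q [-0.29  0.51  1.81 -0.    0.81  0.54]
nut c [0.5751 0.0315 0.079 ] edges [-2.8  0.3 -0.1  0.3] mean -0.58 side [0.0246, 0.0258, 0.0245, 0.0247]
sock c [0.574  0.0287 0.1484] edges [-1.9 -1.  -2.5 -1.5] mean -1.75 side [0.0281, 0.0276, 0.0278, 0.0279]
stud [0.5745 0.0313 0.083 ] nut-sock tool [ 2.7 -1.5 69.4] stud-sock [ 2.2 -1.7 65.4] sock in tool [ 0.0914  0.0003 -0.0184]
```

```bash
python3 -m crank '0 0 -0.2 0.06 0 0.3 1; 0 0 0 0 0 0.3 1; 0 0 0 0 0 0.2 1; 0 0 0 0 0 0 1';  python3 - <<'E'
from h import *
st()
q=shot("wrist","l_wrist")
crop(q,"l_crop",230,0,430,180,4)
E
```

```text
time: 9.9
position: [0.5125, -0.0348, 0.0953]
tool_rot: [0.928, 0.373, 0.002, 0.003]
ft_force: [0.2, 0.1, -3.7]
grip_width: 0.0214
t 9.90 pos [ 0.5125 -0.0348  0.0953] x [0.721 0.693 0.003] y [ 0.693 -0.721  0.007] z [ 0.006 -0.003 -1.   ] F [ 0.19  0.08 -3.72] M [-0.023  0.201  0.02 ] w 0.0214 q [-0.28  0.58  1.83 -0.    0.73  0.52]
```

View pics/l_crop.png

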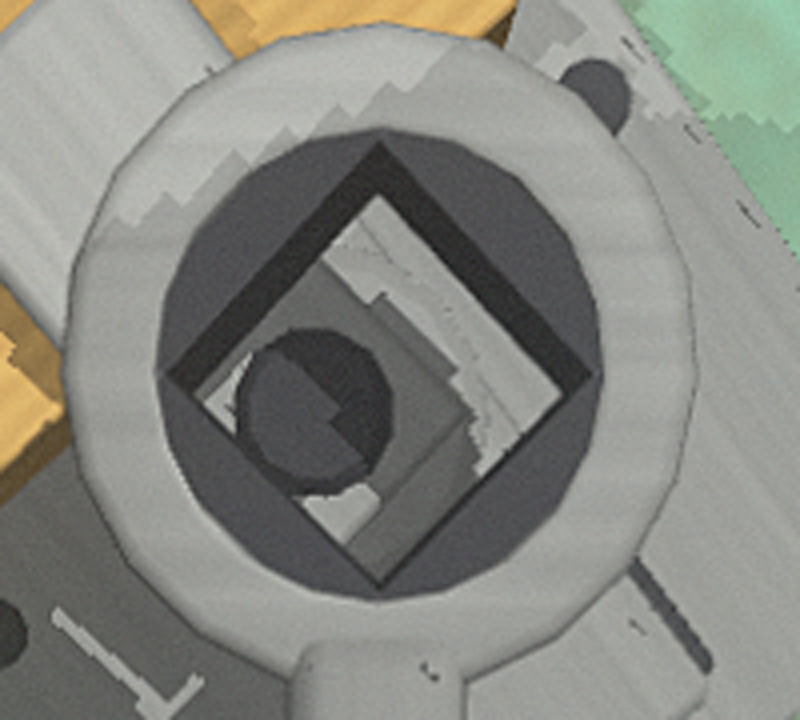

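```bash
cat >> h.py <<'E'
def fit2(q,o,f,sock,stud,ztop=.079,off=.0037):
    T=R.from_quat(o["tool_rot"]); p=o["position"]; zu=p[2]-off
    S=ana(px(q,f(sock),zu+.0222),"sock"); D=px(q,f([stud]),ztop+.004)[0]
    print("stud",D.round(4),"stud-sock tool mm",(T.inv().apply(D-S)*1000).round(1),"units",(T.inv().apply(D-S)/.04).round(3))
E
python3 - <<'E'
from h import *
o=st(); q=shot("wrist")
def f(c): return np.array(c,float)/4-0.5+0.125+[230,0]
fit2(q,o,f,[[380,145],[167,378],[380,588],[593,375]],[315,411])
E
```

```text
t 9.95 pos [ 0.5128 -0.0348  0.0956] x [0.721 0.693 0.003] y [ 0.693 -0.721  0.007] z [ 0.007 -0.003 -1.   ] F [ 0.27  0.04 -3.42] M [-0.066  0.105  0.021] w 0.0213 q [-0.28  0.58  1.83 -0.    0.73  0.52]
sock c [0.5788 0.0283 0.1141] edges [-1.  -0.1 -1.6 -0.6] mean -0.84 side [0.0281, 0.0277, 0.0279, 0.028]
stud [0.5731 0.0324 0.083 ] stud-sock tool mm [-1.3 -7.2 31.1] units [-0.034 -0.18   0.777]
```

```bash
python3 -m crank '0.08 -0.03 0 -0.03 -0.18 0 1; 0 0 0 0 0 0 1; 0 0 0 0 0 0 1';  python3 - <<'E'
from h import *
st()
q=shot("wrist","m_wrist")
crop(q,"m_crop",230,0,430,180,4)
E
```

```text
time: 10.38
position: [0.5071, -0.0301, 0.0968]
tool_rot: [0.928, 0.373, 0.001, 0.001]
ft_force: [0.5, -0.3, -4.5]
grip_width: 0.0213
t 10.38 pos [ 0.5071 -0.0301  0.0968] x [0.721 0.693 0.001] y [ 0.693 -0.721  0.002] z [ 0.002 -0.    -1.   ] F [ 0.54 -0.33 -4.5 ] M [-0.043  0.103  0.033] w 0.0213 q [-0.28  0.57  1.84  0.    0.73  0.53]
```

View pics/m_crop.png

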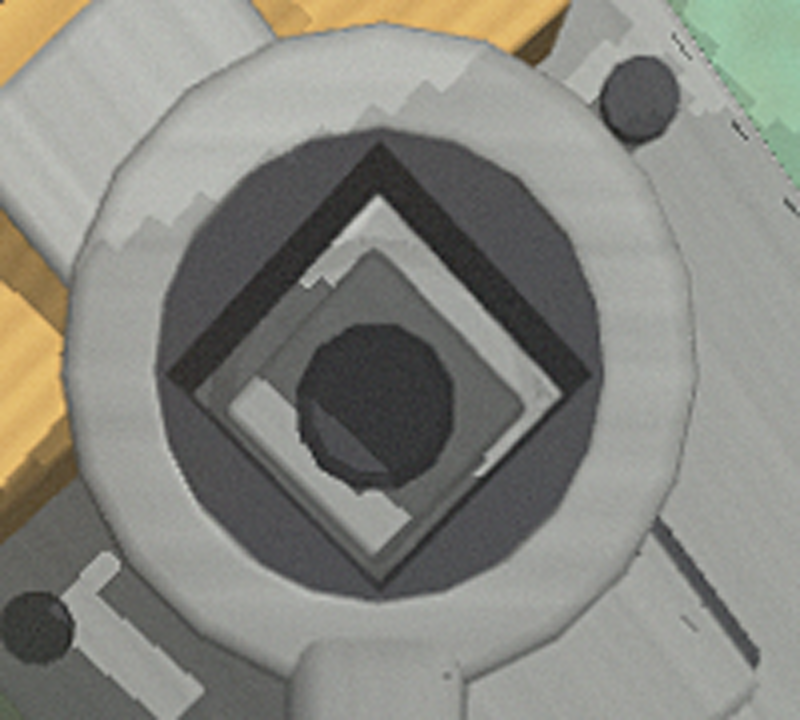

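```bash
python3 - <<'E'
from h import *
o=st(); q=shot("wrist")
def f(c): return np.array(c,float)/4-0.5+0.125+[230,0]
fit(q,o,f,[[373,250],[228,410],[376,556],[524,405]],[[380,145],[167,378],[380,588],[593,375]],[376,406])
E
```

```text
t 10.43 pos [ 0.5069 -0.0301  0.0967] x [0.721 0.693 0.001] y [ 0.693 -0.721  0.001] z [ 0.002 -0.    -1.   ] F [-0.49  0.94 -3.29] M [-0.048  0.14   0.019] w 0.0213 q [-0.28  0.57  1.84  0.    0.73  0.53]
nut c [0.5725 0.0328 0.079 ] edges [-0.4  0.  -1.2  0.3] mean -0.31 side [0.0243, 0.0241, 0.0245, 0.0244]
sock c [0.573  0.033  0.1152] edges [-1.  -0.1 -1.6 -0.6] mean -0.84 side [0.0281, 0.0277, 0.0278, 0.0279]
stud [0.5724 0.0326 0.083 ] nut-sock tool [-0.6 -0.3 36.2] stud-sock [-0.7 -0.2 32.2] sock in tool [ 0.0914  0.0004 -0.0184]
```

```bash
python3 -m crank '0 0 0 -0.015 0 0.12 1; 0 0 0 0 0 0.12 1; 0 0 0 0 0 0 1';  python3 - <<'E'
from h import *
st()
q=shot("wrist","n_wrist")
crop(q,"n_crop",230,0,430,180,4)
E
```

```text
time: 10.85
position: [0.5067, -0.0307, 0.0864]
tool_rot: [0.928, 0.373, 0.001, 0.001]
ft_force: [-0.4, 0.2, -3.6]
grip_width: 0.0214
t 10.85 pos [ 0.5067 -0.0307  0.0864] x [0.721 0.693 0.001] y [ 0.693 -0.721  0.002] z [ 0.002 -0.    -1.   ] F [-0.42  0.19 -3.56] M [-0.037  0.163 -0.007] w 0.0214 q [-0.28  0.59  1.84  0.    0.71  0.52]
```

View pics/n_crop.png

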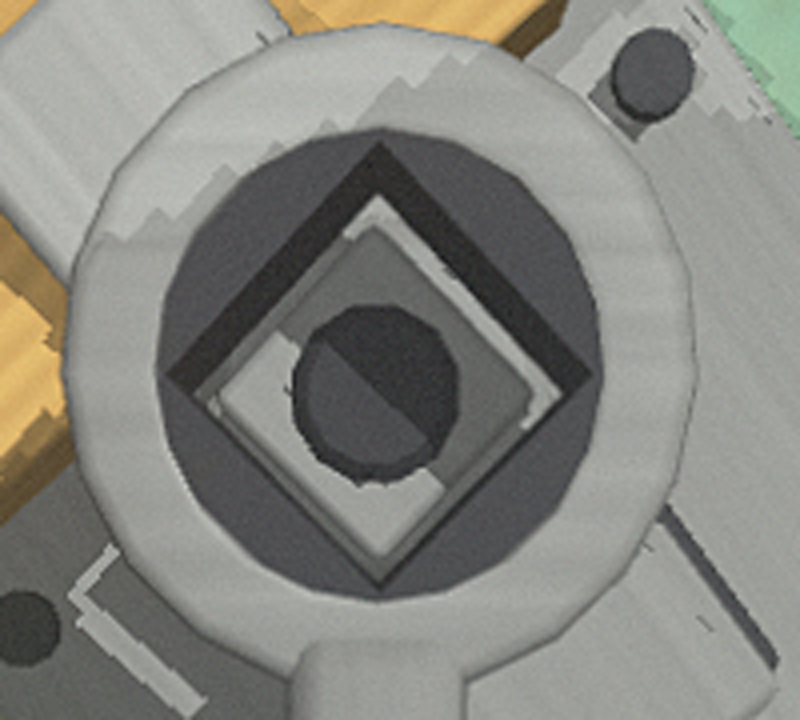

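```bash
python3 - <<'E'
from h import *
o=st(); q=shot("wrist")
def f(c): return np.array(c,float)/4-0.5+0.125+[230,0]
fit(q,o,f,[[375,225],[219,393],[381,558],[534,390]],[[380,145],[167,378],[380,588],[593,375]],[376,392])
E
```

```text
t 10.90 pos [ 0.5068 -0.0307  0.0866] x [0.721 0.693 0.001] y [ 0.693 -0.721  0.002] z [ 0.002 -0.    -1.   ] F [-0.11  0.24 -3.8 ] M [-0.063  0.137 -0.063] w 0.0214 q [-0.28  0.59  1.84  0.    0.71  0.52]
nut c [0.573  0.0326 0.079 ] edges [-1.2 -0.9  0.9  0.1] mean -0.25 side [0.0243, 0.0252, 0.0247, 0.0243]
sock c [0.5729 0.0324 0.1051] edges [-1.  -0.1 -1.6 -0.6] mean -0.85 side [0.0281, 0.0277, 0.0278, 0.0279]
stud [0.5728 0.0326 0.083 ] nut-sock tool [ 0.2 -0.1 26.1] stud-sock [ 0.1 -0.3 22.1] sock in tool [ 0.0914  0.0004 -0.0184]
```

```bash
python3 -m crank '0 0 -0.03 0 0 0.12 1; 0 0 0 0 0 0.12 1; 0 0 0 0 0 0.1 1; 0 0 0 0 0 0 1';  python3 - <<'E'
from h import *
st()
q=shot("wrist","o_wrist")
crop(q,"o_crop",230,0,430,180,4)
E
```

```text
time: 11.45
position: [0.5071, -0.0308, 0.0722]
tool_rot: [0.927, 0.375, 0.001, 0.001]
ft_force: [0.9, 0.3, -3.5]
grip_width: 0.0217
t 11.45 pos [ 0.5071 -0.0308  0.0722] x [0.719 0.695 0.002] y [ 0.695 -0.719  0.002] z [ 0.003 -0.001 -1.   ] F [ 0.91  0.32 -3.51] M [-0.079  0.116  0.017] w 0.0217 q [-0.28  0.61  1.85  0.    0.67  0.52]
```

View pics/o_crop.png

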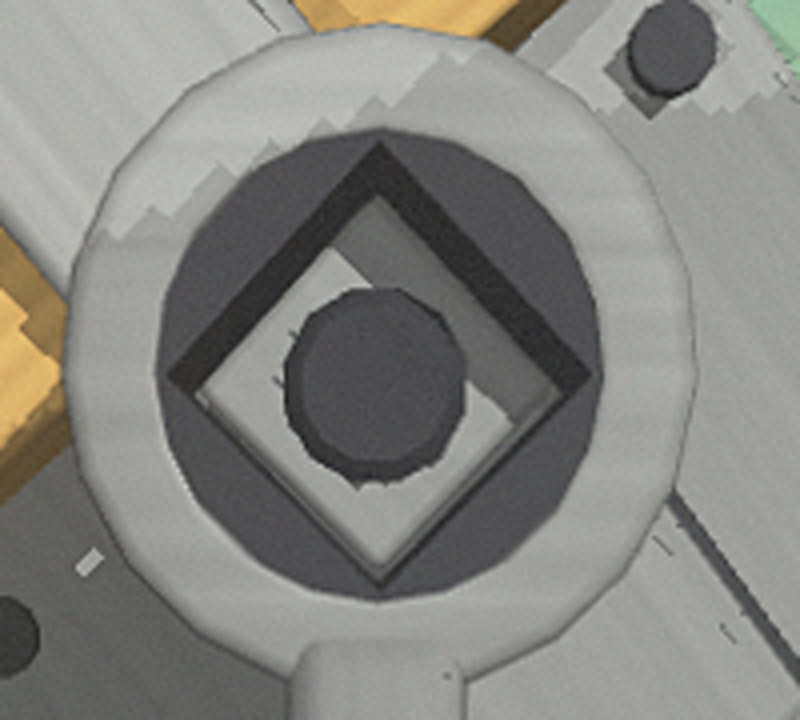

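```bash
python3 -m crank '0 0 0 0 0 0.08 1; 0 0 0 0 0 0.06 1; 0 0 0 0 0 0 1';  python3 - <<'E'
from h import *
st()
E
```

```text
time: 11.88
position: [0.5075, -0.0309, 0.0665]
tool_rot: [0.927, 0.375, 0.002, 0.001]
ft_force: [0.7, 0.5, -3.6]
grip_width: 0.0213
t 11.88 pos [ 0.5075 -0.0309  0.0665] x [0.719 0.695 0.002] y [ 0.695 -0.719  0.003] z [ 0.004 -0.001 -1.   ] F [ 0.67  0.47 -3.62] M [-0.034  0.204 -0.007] w 0.0213 q [-0.28  0.63  1.85  0.    0.66  0.52]
```

```bash
python3 -m crank '0 0 0 0 0 0.05 1; 0 0 0 0 0 0 1';  python3 -c "
from h import *
st()"; python3 -m crank '0 0 0 0 0 0.04 1; 0 0 0 0 0 0 1';  python3 -c "
from h import *
st()"
```

```text
time: 12.12
position: [0.5075, -0.0309, 0.0644]
tool_rot: [0.927, 0.375, 0.002, 0.001]
ft_force: [-0.1, -0.4, -3.5]
grip_width: 0.0215
t 12.12 pos [ 0.5075 -0.0309  0.0644] x [0.719 0.695 0.002] y [ 0.695 -0.719  0.003] z [ 0.004 -0.001 -1.   ] F [-0.07 -0.44 -3.49] M [-0.061  0.157  0.029] w 0.0215 q [-0.28  0.63  1.86  0.    0.65  0.52]
time: 12.38
position: [0.5077, -0.031, 0.0631]
tool_rot: [0.927, 0.375, 0.002, 0.001]
ft_force: [-0.6, 0.2, -1.7]
grip_width: 0.0216
t 12.38 pos [ 0.5077 -0.031   0.0631] x [0.719 0.695 0.002] y [ 0.695 -0.719  0.004] z [ 0.004 -0.001 -1.   ] F [-0.58  0.19 -1.71] M [ 0.052  0.105 -0.01 ] w 0.0216 q [-0.28  0.63  1.86  0.    0.65  0.52]
```

```bash
python3 -m crank '0 0 0 0 0 0.03 1; 0 0 0 0 0 0.02 1; 0 0 0 0 0 0 1';  python3 - <<'E'
from h import *
st()
q=shot("wrist","p_wrist")
crop(q,"p_crop",230,0,430,180,4)
s=shot("side"); crop(s,"p_side",290,200,390,320,5)
E
```

```text
time: 12.75
position: [0.5076, -0.0312, 0.062]
tool_rot: [0.927, 0.375, 0.002, 0.002]
ft_force: [-1.3, -0.2, 2.8]
grip_width: 0.0214
t 12.75 pos [ 0.5076 -0.0312  0.062 ] x [0.719 0.695 0.003] y [ 0.695 -0.719  0.004] z [ 0.005 -0.001 -1.   ] F [-1.32 -0.17  2.77] M [0.267 0.109 0.081] w 0.0214 q [-0.28  0.63  1.86  0.    0.65  0.52]
```

View pics/p_crop.png

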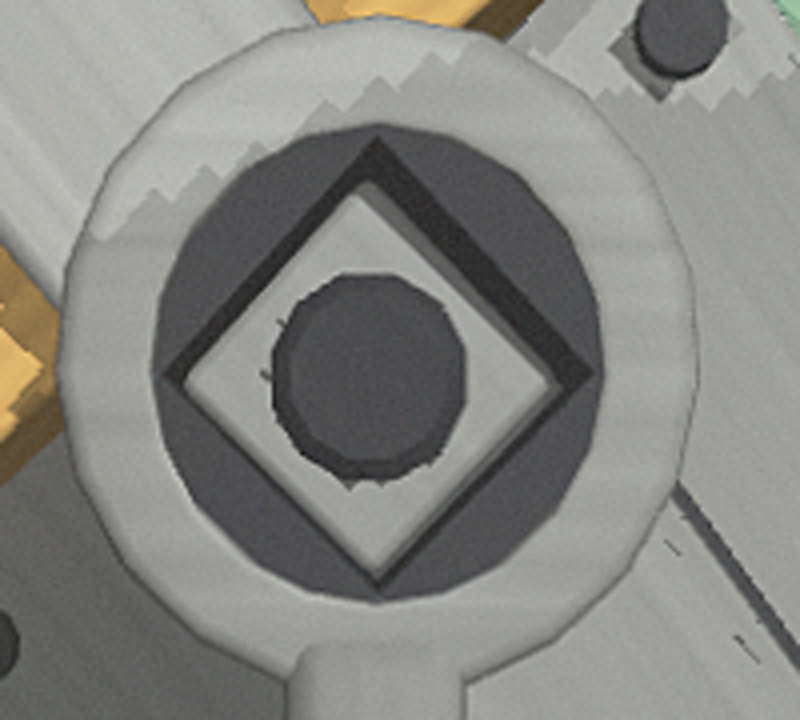

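View pics/p_side.png

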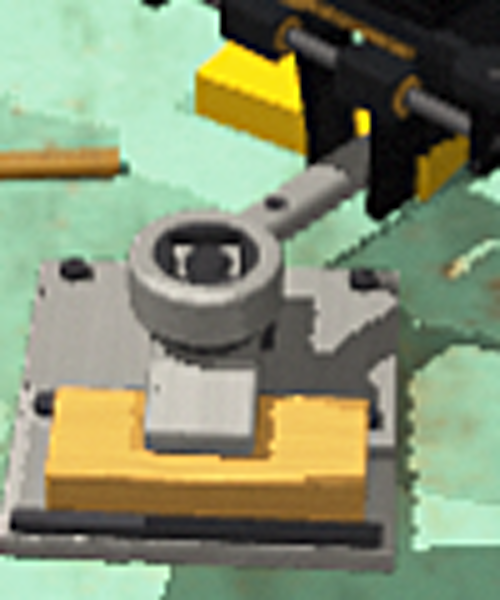

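```bash
cat >> h.py <<'E'
C=np.array([0.573,0.0325])
def tq():
    o=robot.get_obs(); Rm=R.from_quat(o["tool_rot"]).as_matrix(); d=o["position"][:2]-C; F=o["ft_force"]; M=o["moment"]
    x=Rm[:,0]; ctr=o["position"]+Rm[:,0]*.0914
    print("t %.2f psi %.1f  tau %.2f (Mz %.2f) F %s  r %.4f ang %.1f ring %s z %.4f tiltz %s"%(o["time"],np.degrees(np.arctan2(x[1],x[0])),M[2]+d[0]*F[1]-d[1]*F[0],M[2],F.round(1),np.hypot(*d),np.degrees(np.arctan2(-d[1],-d[0])),ctr[:2].round(4),o["position"][2],Rm[:2,2].round(3)))
E
python3 -c "
from h import *; tq()"
python3 -m crank '0 0 0.5 0.002 -0.1 0 1;0 0 1 0.009 -0.2 0 1; 0 0 1 0.009 -0.2 0 1'; python3 -c "
from h import *; tq()"
```

```text
t 12.85 psi 44.0  tau -0.00 (Mz 0.07) F [-1.8 -0.6  1.9]  r 0.0913 ang 44.3 ring [0.5733 0.0323] z 0.0619 tiltz [ 0.005 -0.001]
time: 13.22
position: [0.495, -0.0156, 0.0621]
tool_rot: [0.963, 0.27, 0.002, 0.002]
ft_force: [-1.3, -1.6, 1.8]
grip_width: 0.0216
t 13.22 psi 31.4  tau 0.53 (Mz 0.46) F [-1.3 -1.6  1.8]  r 0.0917 ang 31.7 ring [0.573 0.032] z 0.0621 tiltz [ 0.004 -0.003]
```

```bash
T='from h import *; tq()'; python3 -m crank '0 0 1 0.009 -0.2 0 1; 0 0 1 0.009 -0.2 0 1; 0 0 1 0.009 -0.2 0 1'; python3 -c "$T"; python3 -m crank '0 0 1 0.009 -0.2 0 1; 0 0 1 0.009 -0.2 0 1'; python3 -c "$T"
```

```text
time: 13.6
position: [0.4852, 0.0065, 0.062]
tool_rot: [0.99, 0.141, 0.002, 0.003]
ft_force: [-1.7, -0.2, 0.2]
grip_width: 0.0215
t 13.60 psi 16.3  tau 0.41 (Mz 0.43) F [-1.7 -0.2  0.2]  r 0.0915 ang 16.5 ring [0.573  0.0321] z 0.0620 tiltz [ 0.005 -0.005]
time: 13.85
position: [0.4821, 0.0224, 0.0618]
tool_rot: [0.999, 0.054, 0.003, 0.003]
ft_force: [-1.0, -0.7, 0.1]
grip_width: 0.0214
t 13.85 psi 6.2  tau 0.42 (Mz 0.36) F [-1.  -0.7  0.1]  r 0.0915 ang 6.3 ring [0.5729 0.0323] z 0.0618 tiltz [ 0.005 -0.006]
```

```bash
T='from h import *; tq()'; python3 -m crank '0.07 -0.05 1 0.009 -0.2 0 1; 0 0 1 0.009 -0.2 0.01 1; 0 0 1 0.009 -0.2 0.01 1'; python3 -c "$T"; python3 -m crank '0 0 1 0.009 -0.2 0.01 1; 0 0 1 0.009 -0.2 0 1; 0 0 1 0.009 -0.2 0.01 1'; python3 -c "$T"
```

```text
time: 14.22
position: [0.4825, 0.0466, 0.0611]
tool_rot: [0.997, -0.078, 0.001, 0.002]
ft_force: [-1.5, -0.9, 3.6]
grip_width: 0.0211
t 14.22 psi -8.9  tau 0.36 (Mz 0.26) F [-1.5 -0.9  3.6]  r 0.0916 ang -8.8 ring [0.5727 0.0324] z 0.0611 tiltz [ 0.001 -0.003]
time: 14.6
position: [0.4892, 0.0696, 0.0608]
tool_rot: [0.978, -0.208, 0.001, 0.003]
ft_force: [-2.2, -2.4, 2.9]
grip_width: 0.0214
t 14.60 psi -24.0  tau 0.59 (Mz 0.30) F [-2.2 -2.4  2.9]  r 0.0916 ang -23.9 ring [0.5727 0.0324] z 0.0608 tiltz [ 0.001 -0.006]
```

```bash
T='from h import *; tq()'; python3 -m crank '0.05 -0.05 1 0.009 -0.2 0 1; 0 0 1 0.009 -0.2 0 1'; python3 -c "$T"; python3 -m crank '0 0 1 0.009 -0.2 0 1; 0 0 1 0.009 -0.2 0.01 1'; python3 -c "$T"
```

```text
time: 14.85
position: [0.4968, 0.0834, 0.0611]
tool_rot: [0.956, -0.292, 0.0, 0.001]
ft_force: [-2.3, -2.0, 2.2]
grip_width: 0.0215
t 14.85 psi -34.0  tau 0.69 (Mz 0.43) F [-2.3 -2.   2.2]  r 0.0916 ang -33.8 ring [0.5726 0.0323] z 0.0611 tiltz [-0.001 -0.003]
time: 15.1
position: [0.5066, 0.0957, 0.0608]
tool_rot: [0.927, -0.374, 0.0, 0.003]
ft_force: [-2.9, -2.0, 2.4]
grip_width: 0.0216
t 15.10 psi -43.9  tau 0.82 (Mz 0.50) F [-2.9 -2.   2.4]  r 0.0917 ang -43.5 ring [0.5724 0.0322] z 0.0608 tiltz [-0.001 -0.006]
```

```bash
python3 -c "
from h import *
for i in range(8):
    tq(); viewer.camera('wrist')
"
```

```text
t 15.10 psi -43.9  tau 0.82 (Mz 0.50) F [-2.9 -2.   2.4]  r 0.0917 ang -43.5 ring [0.5724 0.0322] z 0.0608 tiltz [-0.001 -0.006]
t 15.15 psi -44.1  tau 0.46 (Mz 0.20) F [-2.6 -1.5  1.8]  r 0.0917 ang -44.1 ring [0.5728 0.0327] z 0.0607 tiltz [-0.001 -0.005]
t 15.20 psi -43.8  tau 0.59 (Mz 0.32) F [-2.7 -1.4  2.7]  r 0.0917 ang -43.7 ring [0.5727 0.0326] z 0.0607 tiltz [-0.001 -0.005]
t 15.25 psi -43.8  tau 0.49 (Mz 0.31) F [-1.6 -1.2  2.8]  r 0.0917 ang -43.6 ring [0.5726 0.0325] z 0.0607 tiltz [-0.001 -0.005]
t 15.30 psi -43.8  tau 0.61 (Mz 0.42) F [-2.5 -0.5  2.2]  r 0.0917 ang -43.6 ring [0.5726 0.0324] z 0.0607 tiltz [-0.001 -0.005]
t 15.35 psi -43.8  tau 0.63 (Mz 0.40) F [-2.9 -0.6  3. ]  r 0.0916 ang -43.6 ring [0.5725 0.0323] z 0.0607 tiltz [-0.001 -0.004]
t 15.40 psi -43.9  tau 0.59 (Mz 0.42) F [-2.3 -0.5  2.4]  r 0.0917 ang -43.6 ring [0.5725 0.0323] z 0.0607 tiltz [-0.001 -0.004]
t 15.45 psi -43.9  tau 0.51 (Mz 0.42) F [-1.3 -0.2  3.6]  r 0.0916 ang -43.6 ring [0.5725 0.0323] z 0.0608 tiltz [-0.001 -0.004]
```

```bash
T='from h import *; tq()'; for i in 1; do python3 -m crank '0 0 0.4 0.001 -0.08 0 1' >/dev/null; python3 -c "$T";python3 -m crank '0 0 0.4 0.001 -0.08 0 1'>/dev/null; python3 -c "$T";python3 -m crank '0 0 0.4 0.001 -0.08 0 1'>/dev/null; python3 -c "$T";python3 -m crank '0 0 0.4 0.001 -0.08 0 1'>/dev/null; python3 -c "$T"; done
```

```text
t 15.62 psi -45.9  tau 0.74 (Mz 0.54) F [-2.4 -0.6  2.9]  r 0.0917 ang -45.4 ring [0.5723 0.0321] z 0.0608 tiltz [-0.001 -0.004]
t 15.75 psi -47.9  tau 0.79 (Mz 0.63) F [-2.3 -0.2  1.9]  r 0.0917 ang -47.3 ring [0.5721 0.0321] z 0.0608 tiltz [-0.001 -0.005]
t 15.88 psi -49.8  tau 0.83 (Mz 0.67) F [-2.4  0.2  2.5]  r 0.0917 ang -49.2 ring [0.5721 0.032 ] z 0.0608 tiltz [-0.002 -0.005]
t 16.00 psi -51.8  tau 0.74 (Mz 0.65) F [-2.   1.   1.7]  r 0.0916 ang -51.2 ring [0.5721 0.0321] z 0.0608 tiltz [-0.002 -0.005]
```

```bash
T='from h import *; tq()'; python3 -m crank '0 0 0.3 0.001 -0.06 0 1' >/dev/null; python3 -c "$T";python3 -m crank '0 0 0.3 0.001 -0.06 0 1'>/dev/null; python3 -c "$T"; python3 -c "
from h import *
for i in range(3): viewer.camera('wrist'); tq()
"
```

```text
t 16.12 psi -53.3  tau 0.83 (Mz 0.69) F [-1.9 -0.2  2.4]  r 0.0917 ang -52.6 ring [0.572  0.0321] z 0.0607 tiltz [-0.002 -0.006]
t 16.25 psi -54.8  tau 0.85 (Mz 0.69) F [-1.3 -1.2  2.5]  r 0.0916 ang -54.2 ring [0.572  0.0321] z 0.0607 tiltz [-0.002 -0.006]
t 16.30 psi -54.9  tau 0.65 (Mz 0.57) F [-2.   1.1  2.6]  r 0.0916 ang -54.3 ring [0.5722 0.0322] z 0.0607 tiltz [-0.002 -0.006]
t 16.35 psi -54.8  tau 0.84 (Mz 0.62) F [-2.9 -0.1  2.2]  r 0.0916 ang -54.3 ring [0.5722 0.0322] z 0.0607 tiltz [-0.002 -0.006]
t 16.40 psi -54.8  tau 0.69 (Mz 0.64) F [-1.1  0.5  1.4]  r 0.0916 ang -54.2 ring [0.5721 0.0322] z 0.0607 tiltz [-0.002 -0.006]
```

```bash
T='from h import *; tq()'; python3 -m crank '0 0 -0.3 0.001 0.06 0 1; 0 0 -0.3 0.001 0.06 0 1; 0 0 0 0 0 0 1' >/dev/null; python3 -c "$T";python3 -m crank '0 0 0 0 0 -0.1 1; 0 0 0 0 0 -0.15 1; 0 0 0 0 0 -0.15 1'>/dev/null; python3 -c "$T"
```

```text
t 16.77 psi -51.7  tau 0.32 (Mz 0.36) F [-1.3  2.2  2.1]  r 0.0916 ang -51.6 ring [0.5727 0.0325] z 0.0609 tiltz [ 0.    -0.004]
t 17.15 psi -51.8  tau 0.38 (Mz 0.34) F [  4.   -5.4 -13.5]  r 0.0899 ang -50.7 ring [0.5726 0.0302] z 0.0744 tiltz [-0.003 -0.006]
```

```bash
python3 - <<'E'
from h import *
tq()
q=shot("wrist","r_wrist")
s=shot("side"); crop(s,"r_side",270,180,400,320,5)
E
```

```text
t 17.15 psi -51.8  tau 0.38 (Mz 0.34) F [  4.   -5.4 -13.5]  r 0.0899 ang -50.7 ring [0.5726 0.0302] z 0.0744 tiltz [-0.003 -0.006]
```

View pics/r_wrist.png

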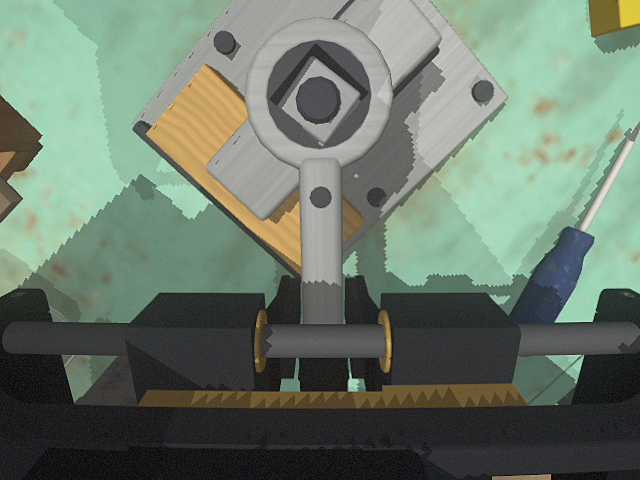

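View pics/r_side.png

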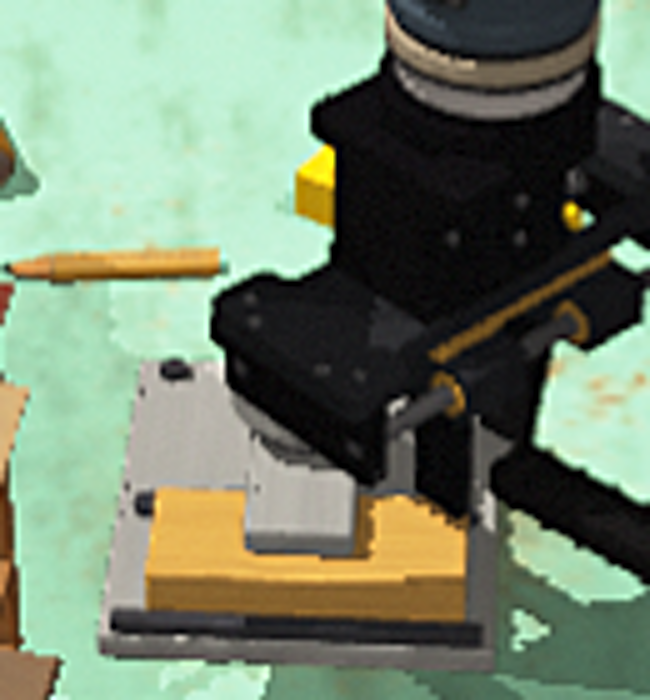

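```bash
T='from h import *; tq()'; python3 -m crank '0 0 0 0 0 0.15 1; 0 0 0 0 0 0.15 1; 0 0 0 0 0 0.03 1; 0 0 0 0 0 0 1' >/dev/null; python3 -c "$T"; python3 -m crank '0 0 -0.4 0.002 0.08 0 1; 0 0 -0.2 0.002 0.04 0 1; 0 0 0 0 0 0 1' >/dev/null;  python3 - <<'E'
from h import *
tq()
q=shot("wrist","s_wrist")
crop(q,"s_crop",230,0,430,180,4)
E
```

```text
t 17.75 psi -51.9  tau 0.25 (Mz 0.14) F [-2.2  0.7  2.9]  r 0.0917 ang -51.0 ring [0.5717 0.0318] z 0.0629 tiltz [-0.002 -0.004]
t 18.12 psi -49.0  tau -0.01 (Mz 0.02) F [-0.6  1.3 -1.6]  r 0.0914 ang -48.2 ring [0.572  0.0317] z 0.0630 tiltz [-0.002 -0.003]
```

View pics/s_crop.png

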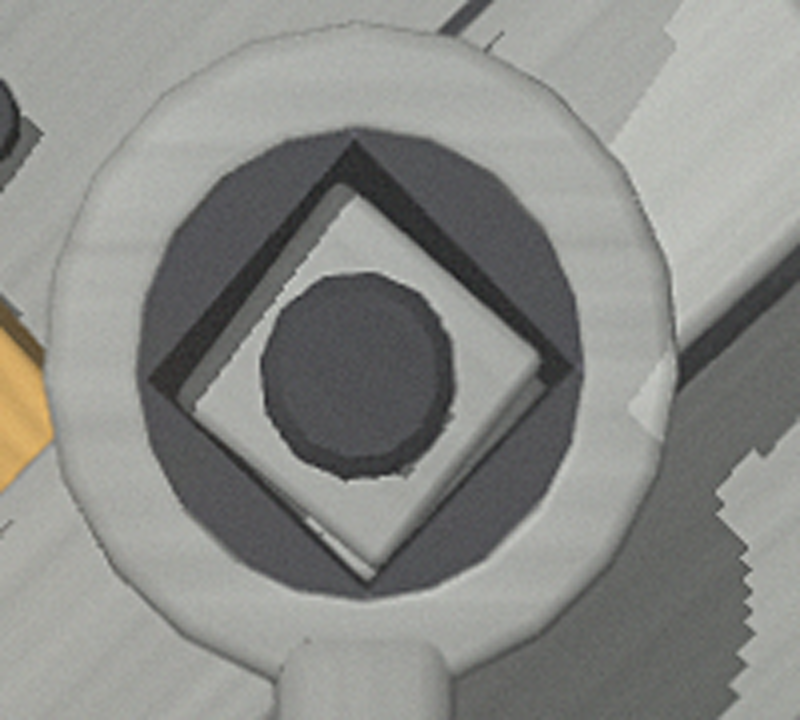

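```bash
T='from h import *; tq()'; python3 -m crank '0 0 -0.5 0.003 0.1 0 1; 0 0 -0.3 0.002 0.06 0 1; 0 0 0 0 0 0 1' >/dev/null;  python3 - <<'E'
from h import *
tq()
q=shot("wrist","t_wrist")
crop(q,"t_crop",230,0,430,180,4)
E
```

```text
t 18.55 psi -45.0  tau -0.07 (Mz -0.01) F [-0.3  1.2 -0.9]  r 0.0908 ang -44.1 ring [0.5725 0.0311] z 0.0627 tiltz [-0.001 -0.003]
```

View pics/t_crop.png

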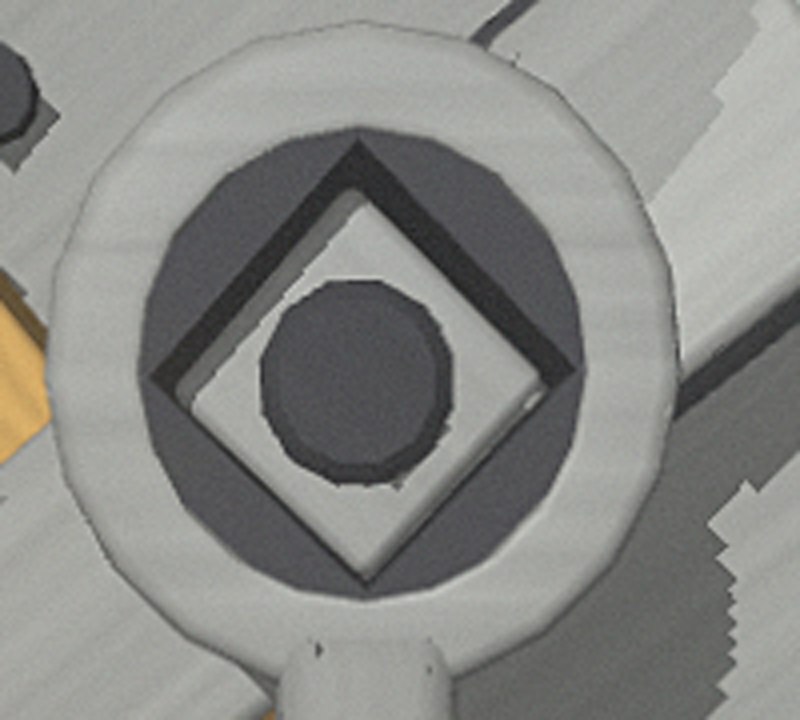

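```bash
python3 - <<'E'
from h import *
o=st(); q=shot("wrist")
def f(c): return np.array(c,float)/4-0.5+0.125+[230,0]
fit(q,o,f,[[368,200],[192,400],[366,580],[543,378]],[[360,142],[150,378],[365,588],[577,370]],[357,380],ztop=.077)
E
```

```text
t 18.60 pos [0.5078 0.0957 0.0627] x [ 0.708 -0.707  0.001] y [-0.707 -0.708  0.003] z [-0.001 -0.003 -1.   ] F [-1.25  0.46  0.29] M [ 0.011  0.103 -0.028] w 0.0216 q [-0.03  0.64  1.83 -0.01  0.67  2.33]
nut c [0.5715 0.0324 0.077 ] edges [ 1.4 -0.3  3.2  2. ] mean 1.56 side [0.0246, 0.0239, 0.0255, 0.023]
sock c [0.5727 0.0317 0.0812] edges [0.8 1.3 0.3 1.2] mean 0.89 side [0.0281, 0.0278, 0.0281, 0.028]
stud [0.5727 0.0326 0.081 ] nut-sock tool [-1.4  0.4  4.2] stud-sock [-0.6 -0.6  0.2] sock in tool [ 0.0911 -0.0005 -0.0184]
```

```bash
T='from h import *; tq()'; python3 -m crank '0 0 0 -0.02 0 -0.05 1; 0 0 0 0 0 -0.08 1' >/dev/null; python3 -c "$T"; python3 -m crank '0 0 0 0 0 -0.1 1; 0 0 0 0 0 0 1' >/dev/null; python3 -c "$T"
```

```text
t 18.90 psi -45.0  tau 0.10 (Mz 0.06) F [-0.4 -0.1 -4.2]  r 0.0919 ang -44.0 ring [0.5715 0.0317] z 0.0675 tiltz [-0.003 -0.003]
t 19.15 psi -45.0  tau -0.07 (Mz -0.03) F [ 0.6 -0.  -2.7]  r 0.0920 ang -44.1 ring [0.5715 0.0319] z 0.0719 tiltz [-0.003 -0.003]
```

```bash
T='from h import *; tq()'; python3 -m crank '0 0 0 0 0 -0.15 1; 0 0 0 0 0 -0.15 1' >/dev/null; python3 -c "$T"; python3 -m crank '0 0 0 0 0 -0.25 1; 0 0 0 0 0 -0.5 1; 0 0 0 0 0 -0.5 1; 0 0 0 0 0 0 1' >/dev/null; python3 - <<'E'
from h import *
tq()
q=shot("wrist","u_wrist")
E
```

```text
t 19.40 psi -45.0  tau 0.08 (Mz 0.01) F [-0.6 -0.5 -3.9]  r 0.0922 ang -44.0 ring [0.5713 0.0319] z 0.0842 tiltz [-0.004 -0.003]
t 19.90 psi -45.0  tau -0.09 (Mz -0.03) F [ 1.4 -0.5 -2.8]  r 0.0923 ang -44.1 ring [0.5714 0.0322] z 0.1378 tiltz [-0.003 -0.003]
```

View pics/u_wrist.png

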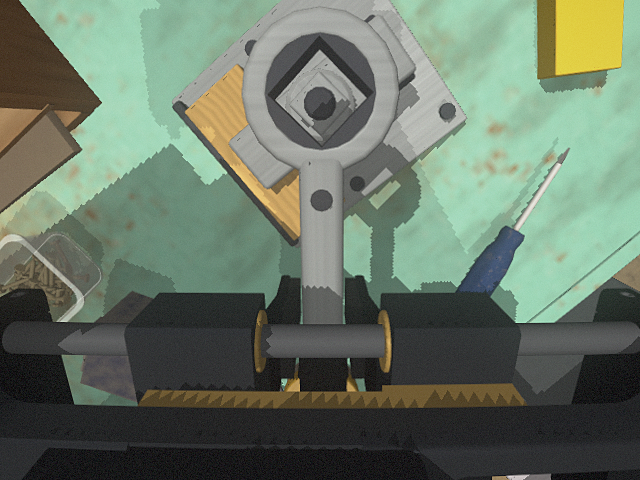

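```bash
python3 -m crank '0 0 -0.6 0.4 0.3 0 1; 0 0 -1 0.6 0.6 0 1; 0 0 -1 0.55 0.65 0 1; 0 0 -1 0.5 0.7 0 1; 0 0 -1 0.42 0.75 0 1' ; python3 -m crank '0 0 -1 0.36 0.77 0 1; 0 0 -1 0.3 0.8 0 1; 0 0 -1 0.2 0.83 0 1; 0 0 -1 0.15 0.83 0 1; 0 0 -1 0.1 0.83 0 1'; python3 -c "
from h import *; st()"
```

```text
time: 20.58
position: [0.5131, -0.0606, 0.1332]
tool_rot: [0.983, -0.182, -0.007, 0.002]
ft_force: [0.8, -0.3, -3.4]
grip_width: 0.0214
time: 21.2
position: [0.5225, -0.2334, 0.1271]
tool_rot: [0.999, 0.043, -0.012, -0.003]
ft_force: [-0.0, 1.2, -4.1]
grip_width: 0.0215
t 21.20 pos [ 0.5225 -0.2334  0.1271] x [ 0.996  0.085 -0.024] y [ 0.085 -0.996 -0.007] z [-0.025  0.005 -1.   ] F [-0.02  1.17 -4.12] M [ 0.001  0.125 -0.016] w 0.0215 q [-0.61  0.59  1.63 -0.01  0.94  0.88]
```

```bash
python3 -m crank '-0.08 0.28 -0.9 0.1 0.7 0 1; 0 0 -0.9 0.1 0.7 0 1; 0 0 0 0.05 0.6 0 1; 0 0 0 0 0 0 1' ; python3 -c "
from h import *; st()
shot('wrist','v_wrist')"
```

```text
time: 21.7
position: [0.5426, -0.3145, 0.1211]
tool_rot: [0.993, 0.122, -0.003, -0.003]
ft_force: [-0.9, 0.6, -4.4]
grip_width: 0.0213
t 21.70 pos [ 0.5426 -0.3145  0.1211] x [ 0.97   0.242 -0.004] y [ 0.242 -0.97  -0.007] z [-0.006  0.005 -1.   ] F [-0.87  0.62 -4.42] M [0.017 0.205 0.026] w 0.0213 q [-0.7   0.66  1.51  0.    0.99  0.62]
```

View pics/v_wrist.png

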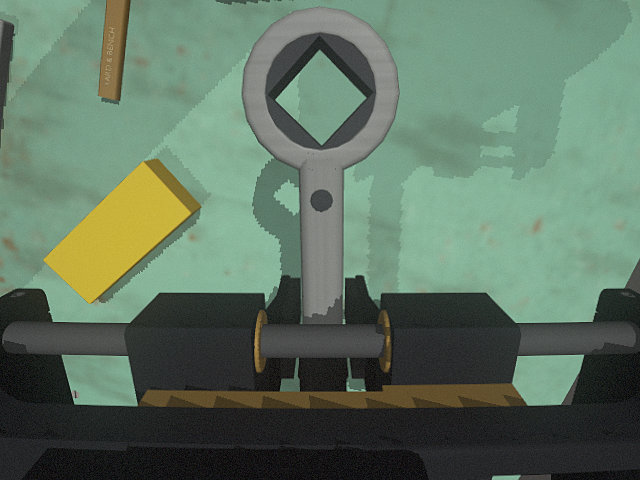

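```bash
python3 -m crank '-0.07 0.05 0 0 0 0.6 1; 0 0 0 0 0 0.7 1; 0 0 0 0 0 0.6 1; 0 0 0 0 0 0.4 1; 0 0 0 0 0 0.1 1' ; python3 -c "
from h import *; st()"
```

```text
time: 22.38
position: [0.5378, -0.3045, 0.0205]
tool_rot: [0.992, 0.124, -0.004, -0.005]
ft_force: [0.8, 1.8, -3.6]
grip_width: 0.0214
t 22.38 pos [ 0.5378 -0.3045  0.0205] x [ 0.969  0.246 -0.006] y [ 0.246 -0.969 -0.012] z [-0.009  0.01  -1.   ] F [ 0.8   1.77 -3.58] M [ 0.021  0.201 -0.021] w 0.0214 q [-0.7   0.8   1.57  0.    0.79  0.62]
```

```bash
python3 -m crank '-0.14 0.07 0 0 0 0.15 1; 0 0 0 0 0 0.12 1; 0 0 0 0 0 0 1' ; python3 -c "
from h import *; st()"
```

```text
time: 22.75
position: [0.5386, -0.3046, 0.0104]
tool_rot: [0.992, 0.124, 0.001, 0.001]
ft_force: [-0.1, 0.7, -3.0]
grip_width: 0.0212
t 22.75 pos [ 0.5386 -0.3046  0.0104] x [0.969 0.247 0.002] y [ 0.247 -0.969  0.003] z [ 0.002 -0.003 -1.   ] F [-0.12  0.69 -3.04] M [-0.075  0.181  0.02 ] w 0.0212 q [-0.69  0.81  1.59 -0.    0.74  0.63]
```

```bash
python3 -m crank '0 0 0 0 0 0.08 1; 0 0 0 0 0 0.04 1; 0 0 0 0 0 0 1' ; python3 -c "
from h import *; st()"; python3 -m crank '0 0 0 0 0 0.04 1; 0 0 0 0 0 0 1' ; python3 -c "
from h import *; st()"
```

```text
time: 23.12
position: [0.5393, -0.3054, 0.0063]
tool_rot: [0.992, 0.124, 0.002, 0.002]
ft_force: [-0.7, 0.3, -3.7]
grip_width: 0.0217
t 23.12 pos [ 0.5393 -0.3054  0.0063] x [0.969 0.246 0.003] y [ 0.246 -0.969  0.005] z [ 0.004 -0.004 -1.   ] F [-0.67  0.26 -3.67] M [-0.025  0.166 -0.028] w 0.0217 q [-0.7   0.81  1.59 -0.    0.74  0.63]
time: 23.38
position: [0.5395, -0.3057, 0.0049]
tool_rot: [0.992, 0.124, 0.002, 0.003]
ft_force: [0.6, 0.1, -3.0]
grip_width: 0.0213
t 23.38 pos [ 0.5395 -0.3057  0.0049] x [0.969 0.246 0.003] y [ 0.246 -0.969  0.006] z [ 0.005 -0.005 -1.   ] F [ 0.64  0.14 -3.01] M [0.049 0.179 0.054] w 0.0213 q [-0.7   0.82  1.59 -0.    0.73  0.63]
```

```bash
python3 -m crank '0 0 0 0 0 0.03 1; 0 0 0 0 0 0 1' ; python3 -c "
from h import *; st()"; python3 -m crank '0 0 0 0 0 0.03 1; 0 0 0 0 0 0 1' ; python3 -c "
from h import *; st()"
```

```text
time: 23.62
position: [0.5395, -0.3058, 0.0042]
tool_rot: [0.992, 0.124, 0.002, 0.003]
ft_force: [-0.7, 0.0, -1.5]
grip_width: 0.0216
t 23.62 pos [ 0.5395 -0.3058  0.0042] x [0.969 0.246 0.003] y [ 0.246 -0.969  0.006] z [ 0.005 -0.005 -1.   ] F [-0.66  0.02 -1.47] M [0.18  0.065 0.073] w 0.0216 q [-0.7   0.82  1.59 -0.    0.73  0.63]
time: 23.88
position: [0.5395, -0.3058, 0.0041]
tool_rot: [0.992, 0.124, 0.002, 0.003]
ft_force: [0.3, 0.6, -1.5]
grip_width: 0.0218
t 23.88 pos [ 0.5395 -0.3058  0.0041] x [0.969 0.246 0.004] y [ 0.246 -0.969  0.006] z [ 0.005 -0.005 -1.   ] F [ 0.33  0.64 -1.52] M [0.216 0.085 0.039] w 0.0218 q [-0.7   0.82  1.59 -0.    0.73  0.63]
```

```bash
python3 -m crank '0 0 0 0 0 0 0.2; 0 0 0 0 0 0 -0.2; 0 0 0 0 0 0 -0.2; 0 0 0 0 0 0 -0.2; 0 0 0 0 0 0 -0.2' ; python3 -c "
from h import *; st()
shot('wrist','w_wrist')"
```

```text
time: 24.5
position: [0.5411, -0.3069, 0.0046]
tool_rot: [0.992, 0.124, 0.004, 0.004]
ft_force: [-0.8, -0.5, 0.0]
grip_width: 0.0514
t 24.50 pos [ 0.5411 -0.3069  0.0046] x [0.969 0.246 0.006] y [ 0.246 -0.969  0.009] z [ 0.008 -0.007 -1.   ] F [-0.78 -0.51  0.  ] M [ 0.002  0.141 -0.029] w 0.0514 q [-0.7   0.82  1.58 -0.    0.73  0.63]
```

View pics/w_wrist.png

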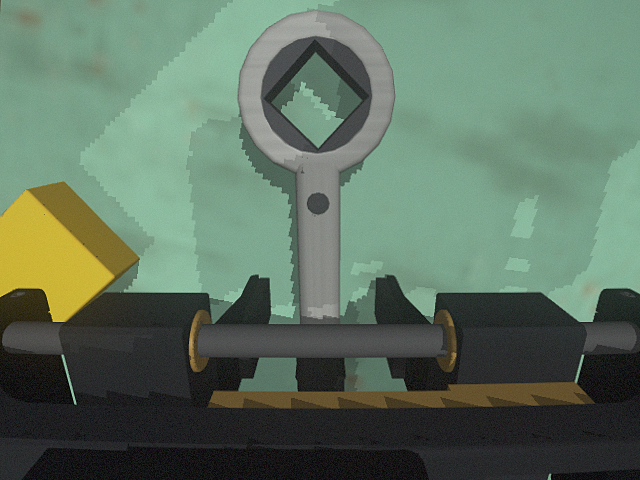

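Wrench is lying flat (ring at 317,93, handle vertical to 320,320), fingers clear on both sides. Lift away and check.

```bash
python3 -m crank '0.1 -0.06 0 0 0 -0.3 -0.2; 0 0 0 0 0 -0.7 -0.2; 0 0 0 0 0 -0.9 -0.5; 0 0 0 0 0 -0.9 -1; 0 0 0 0 0 -0.9 -1'; python3 -m crank '0 0 0 0 0.5 -0.5 -1; 0 0 0 0 0 0 -1; 0 0 0 0 0 0 -1' ; python3 - <<'E'
from h import *
st()
shot('wrist','x_wrist'); s=shot('side','x_side')
crop(s,"x_crop",250,120,460,320,3)
for k in ["ratchet_wrench","oak_offcut"]:
    print(k,[(r["score"],w(s,r["at"]).round(4)) for r in spotter.boxes_of(k,s)][:3])
E
```

```text
time: 25.18
position: [0.5397, -0.306, 0.1566]
tool_rot: [0.992, 0.124, -0.002, -0.002]
ft_force: [0.6, -0.3, -0.2]
grip_width: 0.0744
time: 25.55
position: [0.5459, -0.3259, 0.1822]
tool_rot: [0.992, 0.124, 0.001, -0.0]
ft_force: [-0.4, 0.1, -0.2]
grip_width: 0.0865
t 25.55 pos [ 0.5459 -0.3259  0.1822] x [0.969 0.246 0.001] y [ 0.246 -0.969 -0.   ] z [ 0.001  0.001 -1.   ] F [-0.37  0.06 -0.19] M [ 0.037  0.11  -0.02 ] w 0.0865 q [-0.71  0.59  1.44  0.    1.11  0.61]
ratchet_wrench [(0.83, array([ 0.5589, -0.295 ,  0.0206])), (0.54, array([0.452 , 0.2342, 0.0011]))]
oak_offcut [(0.68, array([ 0.5083, -0.1468,  0.0206])), (0.56, array([0.5729, 0.0996, 0.0338]))]
```

View pics/x_wrist.png

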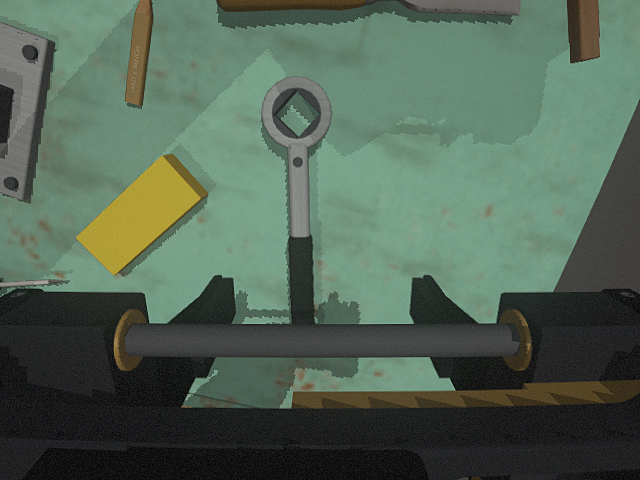

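View pics/x_crop.png

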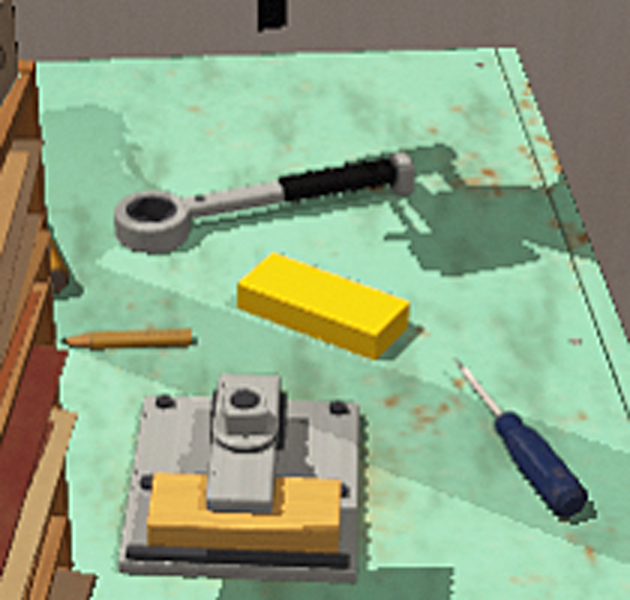

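```bash
python3 -c "
from rig import robot
print(robot.hand_in())"
```

```text
the job is handed in; nothing more can be done
None
```

I tightened the lock nut to about 0.8 N·m, then laid the wrench flat on the bench close to where it had been, and handed the job in at about 26 s.

**Tightening:** One clockwise swing of about 99° was enough, so I needed no second stroke. The wrench ran at about 0.43 N·m, bit around the middle of the swing, and the last slow steps read 0.74–0.85 N·m. I estimate the final torque at 0.80–0.83 N·m, allowing for reading noise of about 0.05.

**A snag on lifting:** The first lift came while the wrench was still under torque. The ring jammed on the nut and tilted slightly, with about 13 N on the wrist. I lowered it, backed off about 7° in all until the torque read zero, and it then lifted off with only its own weight showing.

**Last checks:**
- **Wrench:** it lies flat, with the gripper open and clear of everything.
- **Nut:** it had turned about 87° by the pictures, less than the wrench because of play and flex in the grip.
- **Other things:** the offcut, strap, pencil, screwdriver and yellow block look unmoved in the last pictures. I didn't check the wax tin, pliers and nail set at the end.

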